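Slide a tool holder home in the rack fork under the shelf board

ROBOT

A 6-joint arm with a two-finger parallel gripper is mounted at the origin on the work surface. World frame = base frame: x ahead of the robot, y to its left, z up, the work surface at z = 0. Lengths are in m, angles in rad, forces in N, time in s.
With the tool pointing down it reaches from about 0.3 to 0.775 m from the base axis. Payload 14.6 kg.
Tool frame: the origin (TCP) lies at the very end of the fingers, on their centre line; the grasp point (between the pads) lies 19 mm behind it; z points along the fingers, x is the direction in which the jaws open and shut, and the axes are right-handed (so a half turn about z gives the same grasp; the last joint's range is limited). The gripper opens to 85 mm and grips with 20 to 120 N. Pads are 22 mm wide; open, the fingers measure 114 mm over their backs; the gripper's body (76 mm by 85 mm) begins 54 mm behind the grasp point. The pads swing forward as they close: fully open they stand 13 mm farther back than shut.
Start: joints at [1.044, 0.3, 1.521, -0, 1.321, -0.067], TCP at [0.244, 0.493, 0.231] pointing down, gripper open.
Joint ranges: [-3.03, 3.03], [-0.79, 2.21], [0.23, 2.52], [-1.04, 4.18], [0, 3.07], [-2.55, 2.55]. Speed limits (rad/s): [2.22, 2.22, 2.57, 3.14, 3.14, 3.14].

INTERFACE

Orientations are given as [roll, pitch, yaw] about the fixed x, y, z axes, in that order (R = Rz(yaw) Ry(pitch) Rx(roll)).
In Python, from rig import monitor, imaging, bot gives the robot as it stands.
- The arm moves only by the tool servo_tool, never from a script. Its arguments are lists of equal length, an entry for each row: "jaw": the opening in per cent of the stroke, from 0 (shut) to 100 (fully open); "translation": the shift along the tool's x, y, z in mm, a list of three; "angular": the turn, a rotation vector about the tool's x, y, z in rad, a list of three. A call has exactly 5 rows; each row is the pose to reach, as a shift and turn from the pose commanded when the call began, along the tool's axes at that moment; what a row does not reach only later rows make up. A row lasts 1/10 s, in which the tool goes at most 50 mm and 8.59 degrees, less where a joint would pass 70% of its speed; a pose out of reach is approached as far as the arm can. A call with a gripper value outside its range is refused whole. The fingers move at their own pace and stop on an object; the grip force is fixed at half the most. Time passes only in rows, so rows that repeat a pose let the fingers close, or fill a call up. It gives the time, the measured TCP pose, the force and the opening at its end, in the units of the state.
- monitor.read_state(): the state, without advancing time (a new reading comes with each control period).
- imaging.grab_frame(name): name is "scene" or "top"; returns a dict with "pixels" (480x640x3 uint8, red, green, blue), "camera_matrix" (3x3 intrinsics, pixels), "R" (3x3) and "t" (3): a world point X has camera coordinates R X + t. Camera axes: x right, y down, z forward; pixel columns grow to the right and rows downward; lengths in m; the calibration is good to about 2 mm. A picture is of the moment at which its call begins. There is no depth.
- bot.job_done(): hands the job in, once; it reports no verdict.
Trained networks look in a picture, given as the dict that the camera call returned (one of the last four; its "shot" number tells which), for a name from the list of things; names that differ only in an ending like _2 or _b are one class to them, and where a whole thing is asked for, a point or a joint stands for the part that bears it (a point fixed in the world has none). Each returns a list of dicts, best first, with "confidence" (0 to 1); they miss things now and then, are a little off and sometimes report something else, mostly with a low value. They report only what shows in the picture. A call takes as long as a camera call. They do not tell look-alikes from the thing itself.
- imaging.recognise(name, picture): "bbox" ([left, top, right, bottom] as shares, 0 to 1, of the picture: columns of its width, rows of its height, round what is visible of it).
The state is a dict: "time": time; "joint_pos": joint angles; "qd": joint speeds; "tau": joint torques, N m; "tool_pos": TCP position; "tool_rot": TCP orientation; "wrist_force": force on the tool from outside, world axes, zero at the start; "wrist_torque": the same for the moment, N m; "width": finger opening in m.
Only numpy, scipy, OpenCV 4.12 (cv2) and the standard library are available. Lean on these libraries where they do the work, as an engineer would, in place of code of your own. Each camera call takes 0.05 s, during which the arm holds its last target.

TASK

Take the brass-nosed tool holder out of the wooden block and put it away in the empty, green-tipped fork of the blue rack: with the holder upright and the fork's prongs in its groove, slide it in under the shelf board, past the spring rollers, until it is fully home against the back of the slot. Let go of it there, and leave the other holders and the cutters as they are and do not strike the rack.

Things in the scene. Friction and masses are not known exactly. Their poses are not given: they have to be found in the camera images.
- holder_mid (a point): Middle (half-way up) of the brass-nosed tool holder, 131 mm high, round, upright, z up its axis, 0.45-0.8 kg. From the foot up: tapered shank 45 mm (diameter 20 to 26), lower flange diameter 54 x 8, groove 10 mm high with neck diameter 28, upper flange diameter 54 x 8, nose diameter 36 x 60. From this point the groove lies 12.5 to 2.5 mm below, upper flange 2.5 below to 5.5 above, nose 5.5 to 65.5 above.
- holder_nose (a point): Centre of the holder's brass nose (diameter 36 mm, 60 mm high), on the axis 35.5 mm above point holder_mid: grip here. At the start the holder stands in any one of the block's three bores, its lower flange lying on the block.
- block: Fixed wooden block 250 x 75 x 50 mm with three upright bores 34 mm in diameter, in a row along its x axis at -80, 0 and +80 mm. Origin at the centre of its underside, on the table.
- fork_free: Empty fork with green prong ends, fixed in the rack: level plate 6 mm thick, 100 mm wide, top face 150 mm above the table. Origin: home, where the holder's axis must end, at the height of the plate's top. x points into the rack along the slot, z up. Slot 32 mm wide; its back stops the neck when the axis is at home. The upper flange slides on the plate (holder_mid is then 2.5 mm above this origin), the lower one runs below.
- fork_free_mouth (a point): Middle of the empty fork's mouth, 78 mm before home (x = -78 mm in the fork), at the plate's top. Flared: 48 mm wide here, narrowing to 32 mm within 18 mm.
- fork_free_rollers (a point): Midway between two brass spring rollers of the empty fork, 12.5 mm before home (x = -12.5 mm), at the plate's top. They narrow the slot to 20 mm and spring aside: the neck meets them with the axis about 25 mm before home and needs a push of about 6 to 13 N in all to pass; once past them they snap it home and keep it.
- rack: Fixed blue rack, 360 mm wide. Origin on the table under the home axis of the middle one of three forks, set 105 mm apart along its y axis; x points into the rack (and along all the slots). The empty fork may be any of the three. Side uprights at y = -168 and +168 mm; the back is open.
- board_edge (a point): Lower front edge, at its middle, of the shelf board over all three forks: 82 mm above the plates, 26 mm before the home axes, 18 mm thick, 90 mm deep, stock on it. A gripper pointing straight down cannot follow the holder home below it: tilt it 30 to 50 degrees, fingers pointing down and into the rack, and push the last part at the flange or nose.
- hung_a_mid (a point): Half-way up a dark-nosed holder of the same shape, hanging home in another fork. Leave alone.
- hung_b_mid (a point): Half-way up the second dark-nosed holder, hanging home in another fork. Leave alone.
- cutter_a_mid (a point): A steel cutter standing in another bore of the block: collar diameter 44 x 12 mm lying on the block, tip diameter 16 mm reaching 29 mm above the block; its shank reaches down into the bore. The point is on its axis, level with the block's top. Leave alone.
- cutter_b_mid (a point): A second cutter, same as the first. Leave alone.
There are look-alikes about, which are no part of the job. What is shaped like the part that bears holder_mid but red or turquoise is not meant.

How it is judged:
On the way, in this order (a step that is already met when the one before it is completed fails the run):
1. the holder is lifted clear of the wooden block (z of holder_mid in the frame of block above 0.11 m), for 0.1 s.
2. the holder is in the mouth of the empty fork, upright, the prongs in its groove (y of holder_mid in the frame of fork_free between -0.006 and 0.006 m and z of holder_mid in the frame of fork_free between -0.004 and 0.008 m and angle between holder_mid's own z axis and vertical below 0.15 rad and x of holder_mid in the frame of fork_free between -0.07 and -0.015 m), for 0.1 s.
At the end, for the whole second after the job is handed in: The brass-nosed holder hangs at rest in the empty fork, upright within 0.08 rad, its axis within 5 mm of the home line along and across the slot, its middle 2 mm below to 7 mm above the plate's top face, so past the rollers with the prongs in the groove; nothing holds it (x of holder_mid in the frame of fork_free between -0.005 and 0.005 m and y of holder_mid in the frame of fork_free between -0.005 and 0.005 m and z of holder_mid in the frame of fork_free between -0.002 and 0.007 m and angle between holder_mid's own z axis and vertical below 0.08 rad and linear speed of holder below 0.02 m/s); the robot touches nothing.
It fails at once if the holder is tipped more than 45 degrees (angle between holder_mid's own z axis and vertical above 0.785 rad).
It fails at once if another holder or a cutter is moved (15 mm in the rack, 20 mm in the block) (distance of any of hung_a_mid, hung_b_mid from where it was at the start of the episode above 0.015 m or distance of any of cutter_a_mid, cutter_b_mid from where it was at the start of the episode above 0.02 m).
It fails at once if the robot strikes the rack with more than 40 N (contact force between any of the arm, the fingers and rack above 40 N).
It also fails if it takes over 51 s, if anything falls off the work surface, if the arm or the gripper's body presses on something with over 40 N, if the wrist force passes 120 N, or if a joint passes its speed limit or range.

## Working session

There is one attempt and no reset: what is moved stays moved. The work goes in short steps, Python scripts to look and compute and a tool call to move; the robot and the scene stay as the last step left them, time stands still between calls to the robot, and variables do not carry over. Pictures are saved under pics/ and viewed, and the job is handed in when it is done.

Besides the shell and the picture viewer there is one more tool, called after "Call:" by a JSON object that holds its "op" and its "data", one argument or row to a line. servo_tool: Moves the arm, as the interface text tells. Its arguments: {"type":"object","properties":{"jaw":{"type":"array","items":{"type":"number"}},"translation":{"type":"array","items":{"type":"array","items":{"type":"number"}}},"angular":{"type":"array","items":{"type":"array","items":{"type":"number"}}}},"required":["jaw","translation","angular"]}

```bash
ls; mkdir -p pics
python3 - <<'E'
from rig import monitor, imaging, bot
import cv2,pickle
print(monitor.read_state())
for n in ["scene","top"]:
    f=imaging.grab_frame(n)
    pickle.dump({k:f[k] for k in f},open(f'pics/{n}0.pkl','wb'))
    cv2.imwrite(f'pics/{n}0.png',f['pixels'][:,:,::-1])
    print(n,f['camera_matrix'],f['R'],f['t'],f.get('shot'))
    for t in ["holder_mid","holder_nose","block","fork_free","fork_free_mouth","rack","cutter_a_mid","hung_a_mid"]:
        try:
            for d in imaging.recognise(t,f)[:4]: 
                b=d['bbox']; print(t,round(d['confidence'],2),[round(b[0]*640),round(b[1]*480),round(b[2]*640),round(b[3]*480)])
        except Exception as e: print(t,e)
E
```

```text
pics
{'time': 0.0, 'joint_pos': array([ 1.04439526e+00,  3.00437616e-01,  1.52161614e+00, -8.27714038e-06,
        1.32066504e+00, -6.66068694e-02]), 'qd': array([-0.00121271, -0.00010944,  0.00179963, -0.00145353, -0.00150463,
       -0.00152645]), 'tau': array([ 1.86624471e-03, -5.43511534e+01, -3.61788261e+01,  5.96054815e-05,
        4.07086380e-03,  2.65624323e-05]), 'tool_pos': array([0.24395744, 0.49266813, 0.23072484]), 'tool_rot': array([-3.14152570e+00,  1.12418279e-03,  1.11100422e+00]), 'wrist_force': array([-0.09772965,  0.58755536, -0.57639496]), 'wrist_torque': array([ 0.01523993,  0.06937617, -0.03828532]), 'width': 0.08539159647925376}
scene [[456.09120983   0.         316.26726543]
 [  0.         456.09120983 240.5564429 ]
 [  0.           0.           1.        ]] [[ 0.32519164  0.94563443  0.00509053]
 [ 0.68132138 -0.23055791 -0.69472601]
 [-0.65578317  0.22938738 -0.71925646]] [-0.22892167 -0.23653159  1.23242906] 1
holder_mid 0.87 [383, 276, 415, 331]
holder_mid 0.64 [431, 246, 460, 294]
holder_mid 0.63 [362, 235, 392, 292]
holder_nose 0.96 [365, 233, 393, 294]
[... 496 characters left out ...]
.00923679 -0.99993956 -0.00596282]
 [-0.98881097  0.01002153 -0.14883693]
 [ 0.14888769  0.00452133 -0.98884378]] [0.04118749 0.53828215 0.87627016] 2
holder_mid 0.8 [232, 173, 268, 209]
holder_mid 0.77 [169, 191, 205, 228]
holder_mid 0.72 [235, 228, 263, 256]
holder_nose 0.93 [169, 192, 209, 224]
holder_nose 0.71 [234, 228, 268, 252]
holder_nose 0.56 [234, 176, 264, 211]
block 0.71 [152, 188, 225, 325]
block 0.48 [299, 119, 568, 284]
fork_free 0.82 [439, 216, 501, 270]
fork_free_mouth 0.7 [437, 217, 507, 268]
fork_free_mouth 0.68 [303, 119, 569, 286]
rack 0.85 [303, 119, 569, 287]
cutter_a_mid 0.62 [170, 238, 195, 263]
hung_a_mid 0.72 [439, 214, 504, 269]
hung_a_mid 0.7 [335, 200, 365, 217]
```

View pics/scene0.png

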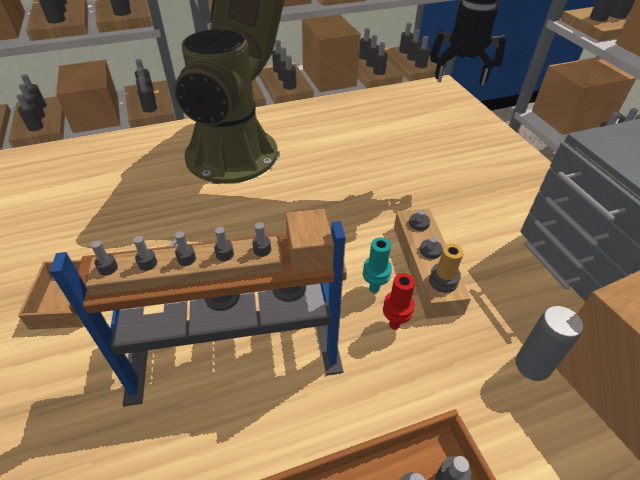

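View pics/top0.png

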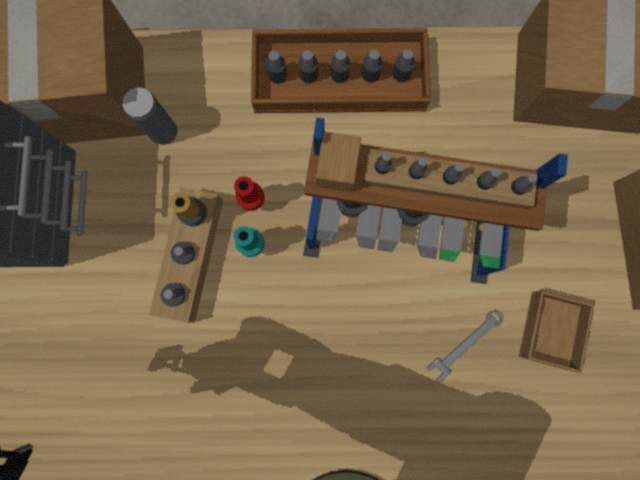

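Top view: the brass holder sits in the block at about (187,207). The green fork tips are at (451,254) and (489,262), and the rack opens towards the robot. I'll zoom in next.

Run:
```python
import cv2
a=cv2.imread('pics/top0.png'); b=cv2.imread('pics/scene0.png')
def c(im,x,y,w,h,s,n): cv2.imwrite(n,cv2.resize(im[y:y+h,x:x+w],None,fx=s,fy=s,interpolation=cv2.INTER_CUBIC))
c(a,290,110,290,180,2.75,'pics/c1.png')
c(a,140,170,140,160,3.7,'pics/c2.png')
c(b,40,200,310,215,2.5,'pics/c3.png')
c(b,340,195,140,150,4,'pics/c4.png')
```

```text
(no output)
```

View pics/c1.png

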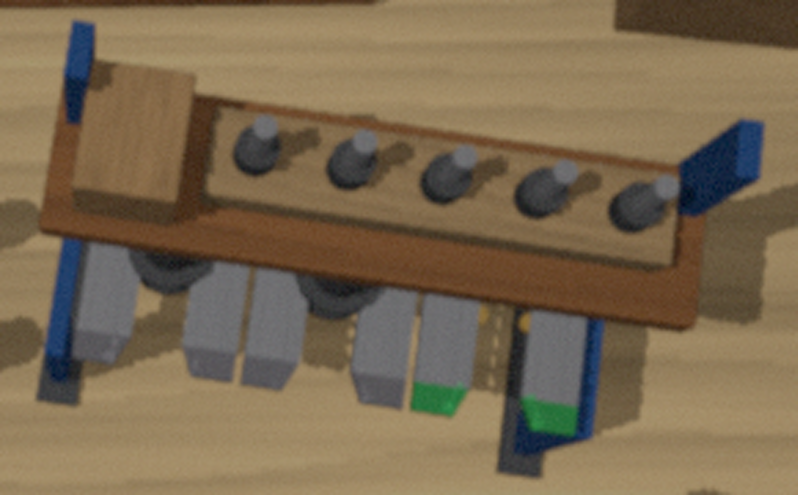

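View pics/c2.png

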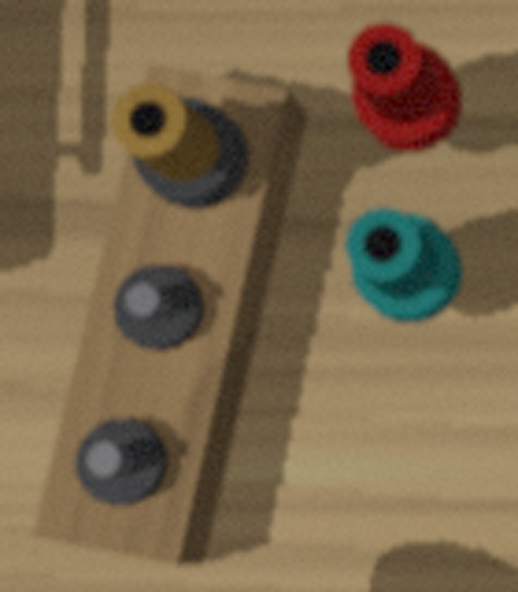

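View pics/c3.png

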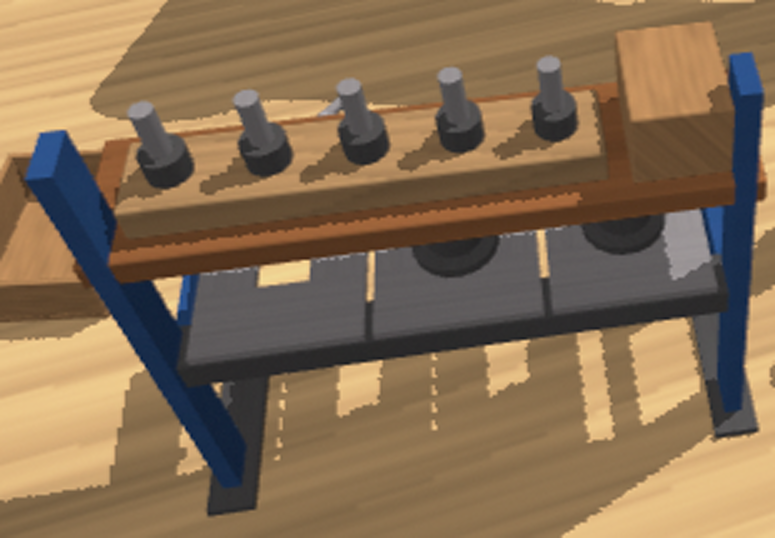

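View pics/c4.png

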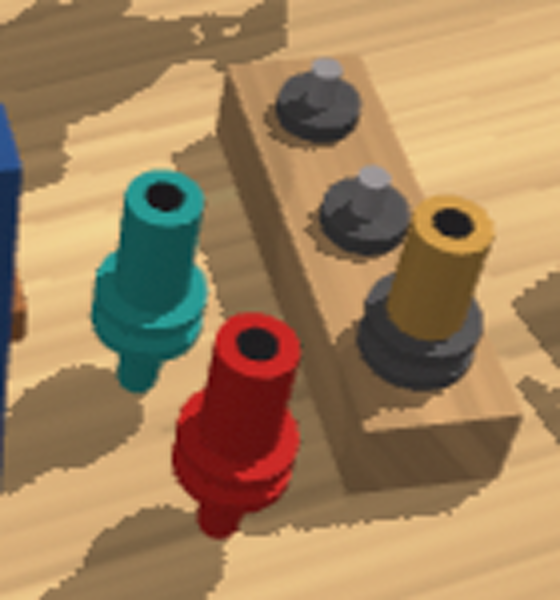

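```bash
cat > h.py <<'E'
import numpy as np,pickle,cv2
from scipy.optimize import least_squares
T=pickle.load(open('pics/top0.pkl','rb'));S=pickle.load(open('pics/scene0.pkl','rb'))
def proj(f,X):
    X=np.atleast_2d(X); c=X@f['R'].T+f['t']; p=c@f['camera_matrix'].T; return p[:,:2]/p[:,2:]
def tri(pt,ps):
    return least_squares(lambda X:np.r_[proj(T,X)[0]-pt,proj(S,X)[0]-ps],[.5,0,.1])
def onz(f,p,z):
    d=f['R'].T@np.linalg.solve(f['camera_matrix'],[p[0],p[1],1]); o=-f['R'].T@f['t']; return o+d*(z-o[2])/d[2]
def rackpt(q,P):
    P=np.atleast_2d(P);c,s=np.cos(q[2]),np.sin(q[2]); return np.c_[q[0]+c*P[:,0]-s*P[:,1],q[1]+s*P[:,0]+c*P[:,1],P[:,2]]
E
python3 - <<'E'
from h import *
c1=lambda x,y:np.array([290+x/2.75,110+y/2.75])
c2=lambda x,y:np.array([140+x/3.7,170+y/3.7])
c4=lambda x,y:np.array([340+x/4,195+y/4])
c3=lambda x,y:np.array([40+x/2.5,200+y/2.5])
for n,a,b in [('nose',(148,120),(453,222)),('cutA tip',(141,299),(374,174)),('cutB tip',(103,460),(326,67)),('blockcorner',(37,537),(363,57)),('blk c2',(150,66),(520,412))]:
    r=tri(c2(*a),c4(*b)); print(n,r.x.round(4),'res px',r.fun.round(2))
for n,a,b in [('board bk R',(705,160),(105,275)),('rack upright L top',(83,25),(742,57))]:
    r=tri(c1(*a),c3(*b)); print(n,r.x.round(4),'res px',r.fun.round(2))
P=[];I=[]
for fy,pts in [(-.105,[(412,409),(457,415),(535,428),(573,434)]),(0,[(243,383),(285,388),(360,400),(402,408)]),(.105,[(75,355),(112,362),(190,375),(235,380)])]:
    for dy,p in zip([.05,.024,-.024,-.05],pts): P.append([-.078,fy+dy,.15]);I.append(c1(*p))
P=np.array(P);I=np.array(I)
r=least_squares(lambda q:(proj(T,rackpt(q,P))-I).ravel(),[.6,0,-.15])
print(r.x.round(4),r.fun.reshape(-1,2).round(1).tolist())
q=r.x
print('fork',rackpt(q,[0,-.105,.15]),'mouth',rackpt(q,[-.078,-.105,.15]))
print('board lower mid', proj(T,rackpt(q,[-.026,0,.232])))
# overlay
segs=[]
for fy in(-.105,0,.105):
    for s in(1,-1):
        segs+=[([-.078,fy+s*.05,.15],[-.078,fy+s*.024,.15]),([-.078,fy+s*.024,.15],[-.06,fy+s*.016,.15]),([-.06,fy+s*.016,.15],[0,fy+s*.016,.15]),([-.078,fy+s*.05,.15],[0.03,fy+s*.05,.15])]
for z in(.232,.25):
    for x in(-.026,.064): segs.append(([x,-.18,z],[x,.18,z]))
for s in(1,-1): segs.append(([0,s*.168,0],[0,s*.168,.3]))
for f,n,k,(x,y,w,h) in[(T,'t',2.75,(290,110,290,180)),(S,'s',2.5,(40,200,310,215))]:
    im=cv2.resize(f['pixels'][y:y+h,x:x+w,::-1],None,fx=k,fy=k,interpolation=cv2.INTER_CUBIC)
    for a,b in segs:
        p=((proj(f,rackpt(q,[a,b]))-[x,y])*k).astype(int); cv2.line(im,p[0].tolist(),p[1].tolist(),(0,0,255),1)
    cv2.imwrite(f'pics/ov_{n}.png',im)
E
```

```text
nose [0.6053 0.2879 0.1317] res px [-0.79 -0.34 -0.85  0.2 ]
cutA tip [0.5266 0.3036 0.0806] res px [-0.52 -0.21 -0.59  0.13]
cutB tip [0.4471 0.32   0.0784] res px [-0.45 -0.18 -0.54  0.12]
blockcorner [0.411  0.3666 0.0403] res px [-1.39 -0.56 -1.74  0.39]
blk c2 [0.656  0.3149 0.0452] res px [-0.73 -0.32 -0.74  0.18]
board bk R [ 0.6244 -0.2958  0.2444] res px [-6.55 -0.05 -5.32 -0.73]
rack upright L top [0.6681 0.0373 0.3339] res px [-0.02 -0.01 -0.02  0.  ]
[ 0.5847 -0.119  -0.1678] [[0.0, -0.1], [-0.9, 0.1], [-0.8, -0.1], [0.9, 0.1], [-0.4, -0.4], [-0.4, 0.2], [0.6, 0.3], [0.7, -0.2], [-0.8, 0.2], [0.9, 0.0], [0.7, -0.3], [-0.5, 0.3]]
fork [[ 0.56710949 -0.22249774  0.15      ]] mouth [[ 0.49020563 -0.20946713  0.15      ]]
board lower mid [[420.86878718 213.11330459]]
```

View pics/ov_t.png

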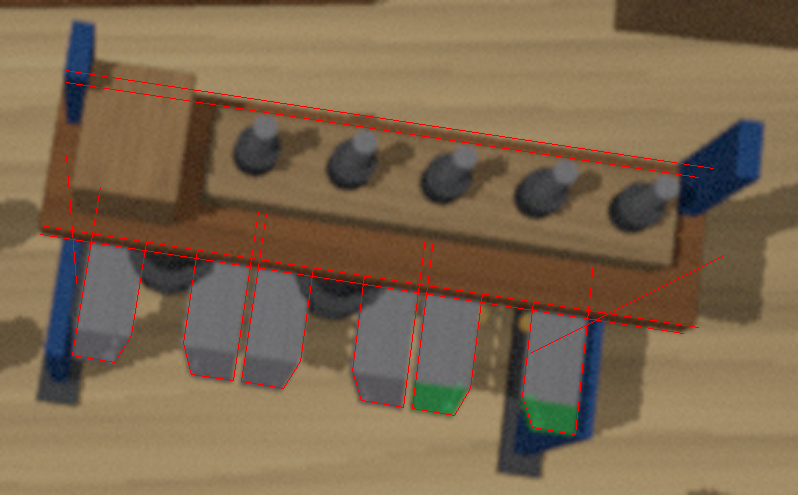

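View pics/ov_s.png

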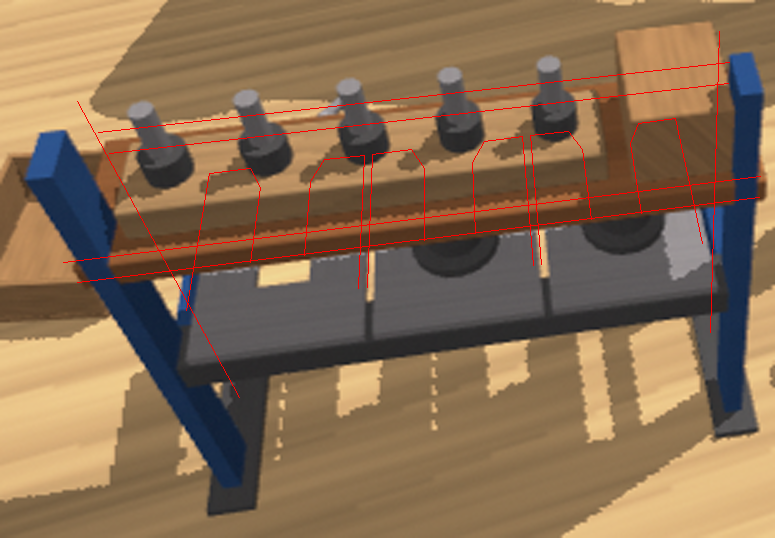

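Run:
```python
from h import *
q=[.5847,-.1190,-.1678]
c1=lambda x,y:np.array([290+x/2.75,110+y/2.75])
c3=lambda x,y:np.array([40+x/2.5,200+y/2.5])
def inv(X):
    c,s=np.cos(q[2]),np.sin(q[2]);d=X[:2]-q[:2];return np.r_[c*d[0]+s*d[1],-s*d[0]+c*d[1],X[2]].round(4)
for p in [(515,450),(590,437),(603,320),(740,125),(762,125),(755,185),(688,210),(60,378),(65,22),(93,25)]:
    print(p,[inv(onz(T,c1(*p),z)).tolist() for z in(0,.1,.15,.2,.25,.33)])
print('scene')
for p in [(30,180),(68,132),(240,485),(210,512),(255,510),(185,305),(195,275)]:
    print(p,[inv(onz(S,c3(*p),z)).tolist() for z in(0,.1,.15,.2,.25,.33)])
print(onz(T,[180.0,202.4],.136),onz(S,[453.25,250.5],.136))
def c(im,x,y,w,h,s,n): cv2.imwrite(n,cv2.resize(im[y:y+h,x:x+w,::-1],None,fx=s,fy=s,interpolation=cv2.INTER_CUBIC))
c(T['pixels'],435,150,140,145,5,'pics/d1.png')
c(S['pixels'],40,240,130,180,4,'pics/d2.png')
```

```text
(515, 450) [[-0.0723, -0.1646, 0.0], [-0.0863, -0.1347, 0.1], [-0.0934, -0.1198, 0.15], [-0.1004, -0.1049, 0.2], [-0.1074, -0.0899, 0.25], [-0.1186, -0.066, 0.33]]
(590, 437) [[-0.0544, -0.217, 0.0], [-0.0703, -0.1816, 0.1], [-0.0783, -0.1639, 0.15], [-0.0863, -0.1462, 0.2], [-0.0942, -0.1285, 0.25], [-0.107, -0.1002, 0.33]]
(603, 320) [[0.0329, -0.2176, 0.0], [0.0077, -0.1821, 0.1], [-0.0048, -0.1644, 0.15], [-0.0174, -0.1467, 0.2], [-0.03, -0.1289, 0.25], [-0.0501, -0.1006, 0.33]]
(740, 125) [[0.1971, -0.3038, 0.0], [0.1546, -0.2592, 0.1], [0.1334, -0.2369, 0.15], [0.1121, -0.2147, 0.2], [0.0909, -0.1924, 0.25], [0.0569, -0.1567, 0.33]]
(762, 125) [[0.1996, -0.32, 0.0], [0.1569, -0.2737, 0.1], [0.1355, -0.2506, 0.15], [0.1141, -0.2275, 0.2], [0.0928, -0.2043, 0.25], [0.0586, -0.1673, 0.33]]
(755, 185) [[0.1524, -0.3188, 0.0], [0.1146, -0.2726, 0.1], [0.0958, -0.2495, 0.15], [0.0769, -0.2265, 0.2], [0.058, -0.2034, 0.25], [0.0278, -0.1665, 0.33]]
(688, 210) [[0.1255, -0.2714, 0.0], [0.0906, -0.2303, 0.1], [0.0731, -0.2097, 0.15], [0.0557, -0.1891, 0.2], [0.0382, -0.1685, 0.25], [0.0
[... 971 characters left out ...]
12) [[0.0825, -0.1783, 0.0], [0.1337, -0.1433, 0.1], [0.1593, -0.1258, 0.15], [0.1849, -0.1083, 0.2], [0.2105, -0.0908, 0.25], [0.2515, -0.0628, 0.33]]
(255, 510) [[0.0858, -0.1495, 0.0], [0.1365, -0.1185, 0.1], [0.1619, -0.1029, 0.15], [0.1873, -0.0874, 0.2], [0.2127, -0.0719, 0.25], [0.2533, -0.0471, 0.33]]
(185, 305) [[-0.0861, -0.2169, 0.0], [-0.0116, -0.1766, 0.1], [0.0257, -0.1564, 0.15], [0.063, -0.1362, 0.2], [0.1002, -0.116, 0.25], [0.1598, -0.0838, 0.33]]
(195, 275) [[-0.1131, -0.2132, 0.0], [-0.0349, -0.1734, 0.1], [0.0043, -0.1534, 0.15], [0.0434, -0.1335, 0.2], [0.0825, -0.1136, 0.25], [0.1451, -0.0817, 0.33]]
[0.60363064 0.28514042 0.136     ] [0.60847275 0.28661275 0.136     ]
```

View pics/d1.png

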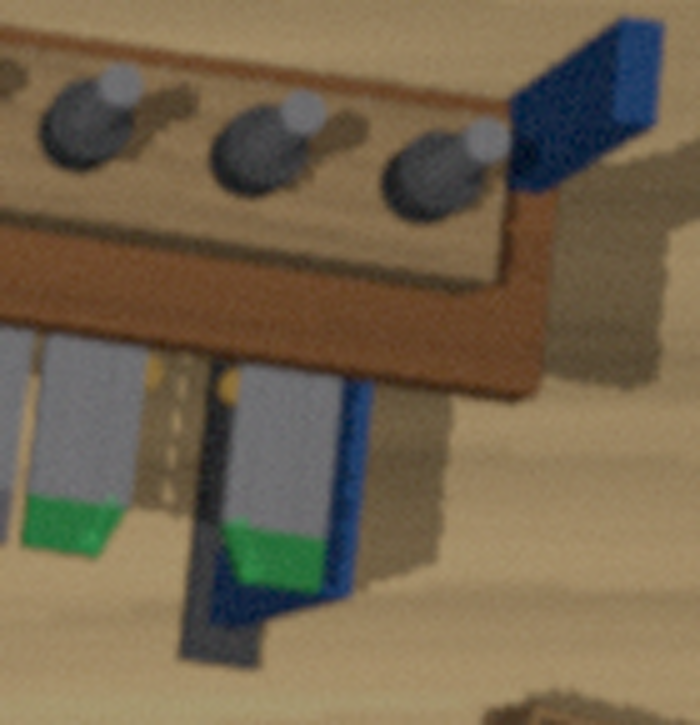

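View pics/d2.png

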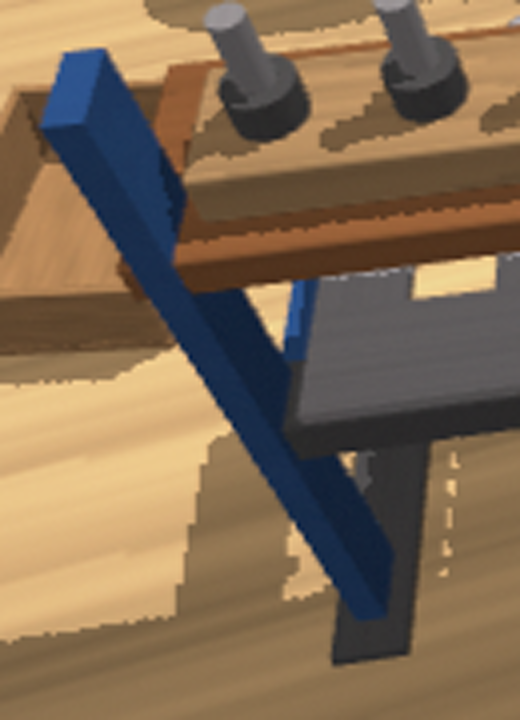

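```bash
cat >> h.py <<'E'
from scipy.spatial.transform import Rotation as Ro
TH=np.deg2rad(50)
def ori(psi,th=TH):
    x=np.array([-np.sin(psi),np.cos(psi),0]);z=np.array([np.sin(th)*np.cos(psi),np.sin(th)*np.sin(psi),-np.cos(th)])
    return Ro.from_matrix(np.c_[x,np.cross(z,x),z])
def hold(mid,psi,d=.006,up=.037,th=TH):   # TCP pose for gripping holder with middle at mid
    R=ori(psi,th);h=np.array([np.cos(psi),np.sin(psi),0])
    return np.asarray(mid)-d*h+[0,0,up]+.019*R.as_matrix()[:,2],R
def delta(p,R):
    from rig import monitor
    s=monitor.read_state();R0=Ro.from_euler('xyz',s['tool_rot'])
    print('shift mm',(R0.inv().apply(p-s['tool_pos'])*1e3).round(1),'rot',(R0.inv()*R).as_rotvec().round(3),'| t',round(s['time'],2),'F',s['wrist_force'].round(1),'w',round(s['width'],4),'q',s['joint_pos'].round(2))
E
python3 - <<'E'
from h import *
print('turq',onz(T,[243.5,235.7],.131),'red',onz(T,[243.5,185.4],.131))
psi=-.1678
mid=np.array([.606,.286,.0705])
p,R=hold(mid,psi); a=R.as_matrix()[:,2]
print(p, p-.1*a)
delta(p-.1*a+[0,0,.05],R)
E
```

```text
turq [0.54433782 0.1740589  0.131     ] red [0.63446214 0.17547333 0.131     ]
[0.61443469 0.28457122 0.09528704] [0.53890619 0.29736521 0.1595658 ]
shift mm [-44.4 351.   21.7] rot [-0.866  0.127 -0.273] | t 0.9 F [-0.2 -0.3 -0.1] w 0.0855 q [ 1.04  0.3   1.52  0.    1.32 -0.07]
```

Call:
{"op": "servo_tool", "data": {
  "jaw": [100,100,100,100,100],
  "translation": [
    [-4,30,0],
    [-9,65,0],
    [-13,105,0],
    [-18,145,0],
    [-22,175,5]
  ],
  "angular": [
    [-0.08,0.01,-0.025],
    [-0.17,0.025,-0.055],
    [-0.26,0.04,-0.08],
    [-0.35,0.05,-0.11],
    [-0.43,0.06,-0.135]
  ]
}}

```text
time: 1.4
tool_pos: [0.3927, 0.3946, 0.2271]
tool_rot: [2.705, -0.03, 1.256]
wrist_force: [0.0, -0.0, -1.0]
width: 0.0855
```

```bash
cat > pre.py <<'E'
from h import *
p,R=hold(np.array([.606,.286,.0705]),-.1678); a=R.as_matrix()[:,2]
delta(p-.1*a+[0,0,.05],R)
E
python3 pre.py
```

```text
shift mm [-47.7 146.4  86.2] rot [-0.433  0.066 -0.136] | t 1.4 F [ 0. -0. -1.] w 0.0855 q [ 0.89  0.24  1.66 -0.45  1.09 -0.18]
```

Call:
{"op": "servo_tool", "data": {
  "jaw": [100,100,100,100,100],
  "translation": [
    [-12,35,20],
    [-24,70,40],
    [-36,106,60],
    [-44,132,76],
    [-48,146,86]
  ],
  "angular": [
    [-0.1,0.015,-0.03],
    [-0.2,0.03,-0.06],
    [-0.3,0.045,-0.09],
    [-0.38,0.058,-0.12],
    [-0.433,0.066,-0.136]
  ]
}}

```text
time: 1.9
tool_pos: [0.5381, 0.2975, 0.2126]
tool_rot: [2.291, 0.001, 1.4]
wrist_force: [1.3, -0.0, 1.2]
width: 0.0854
```

```bash
python3 pre.py
cat > snap.py <<'E'
import sys,cv2,pickle
from rig import imaging
for n in sys.argv[2:]:
    f=imaging.grab_frame(n); pickle.dump(dict(f),open(f'pics/{n}{sys.argv[1]}.pkl','wb')); cv2.imwrite(f'pics/{n}{sys.argv[1]}.png',f['pixels'][:,:,::-1])
E
python3 snap.py 1 top scene
```

```text
shift mm [-0.  -1.7  2.6] rot [-0.022  0.003 -0.002] | t 1.9 F [ 1.3 -0.   1.2] w 0.0854 q [ 0.67  0.27  1.81 -1.04  0.71 -0.02]
```

View pics/top1.png

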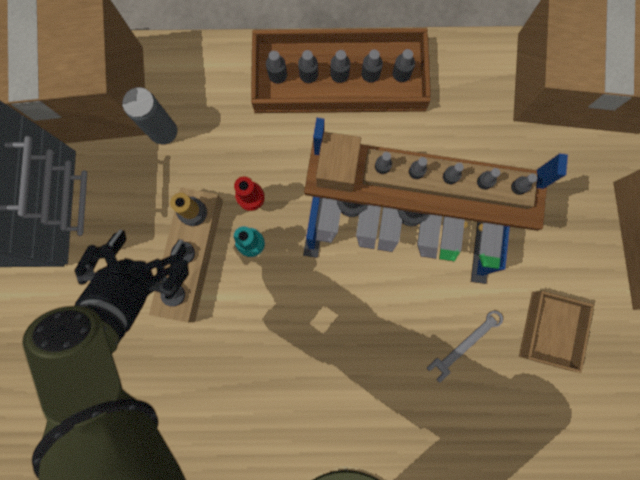

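View pics/scene1.png

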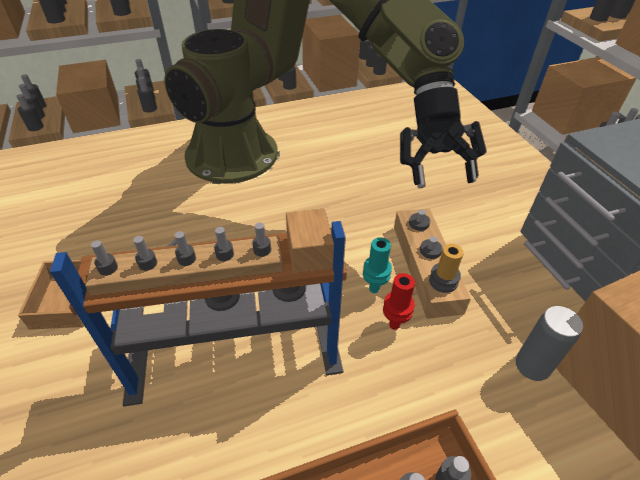

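The top view shows the gripper behind the holder, at (130,270). Joint 4 is at its limit with this heading, so I'll turn the approach a bit more outward, to 0.1 rad.

```bash
cat > pre.py <<'E'
from h import *
import sys
p,R=hold(np.array([.606,.286,.0705]),.1); a=R.as_matrix()[:,2]
delta(p-float(sys.argv[1])*a+[0,0,float(sys.argv[2])],R)
E
python3 pre.py .1 .03; python3 pre.py .1 0
```

```text
shift mm [-18.4 -16.2  18.3] rot [-0.021  0.207 -0.177] | t 2.0 F [-0.7 -0.1 -0.1] w 0.0856 q [ 0.67  0.27  1.81 -1.04  0.71 -0.02]
shift mm [-18.4 -38.8  38. ] rot [-0.021  0.207 -0.177] | t 2.0 F [-0.7 -0.1 -0.1] w 0.0856 q [ 0.67  0.27  1.81 -1.04  0.71 -0.02]
```

Call:
{"op": "servo_tool", "data": {
  "jaw": [100,100,100,100,100],
  "translation": [
    [-6,-5,6],
    [-13,-12,13],
    [-18.4,-20,20],
    [-18.4,-32,32],
    [-18.4,-38.8,38]
  ],
  "angular": [
    [-0.007,0.07,-0.06],
    [-0.014,0.15,-0.13],
    [-0.021,0.207,-0.177],
    [-0.021,0.207,-0.177],
    [-0.021,0.207,-0.177]
  ]
}}

```text
time: 2.5
tool_pos: [0.5444, 0.2795, 0.1816]
tool_rot: [2.312, -0.005, 1.679]
wrist_force: [-0.6, 0.3, 0.2]
width: 0.0851
```

```bash
python3 pre.py 0 0; python3 snap.py 2 top scene
python3 - <<'E'
import cv2
for n,(x,y,w,h),s in[('top',(60,150,220,220),3),('scene',(330,100,200,240),2.5)]:
    im=cv2.imread(f'pics/{n}2.png');cv2.imwrite(f'pics/{n}2c.png',cv2.resize(im[y:y+h,x:x+w],None,fx=s,fy=s,interpolation=cv2.INTER_CUBIC)[:600])
E
```

```text
shift mm [ -0.6 -16.  110.3] rot [-0.043 -0.009  0.001] | t 2.5 F [-0.6  0.3  0.2] w 0.0851 q [ 0.54  0.24  1.93 -1.04  0.36 -0.26]
```

View pics/top2c.png

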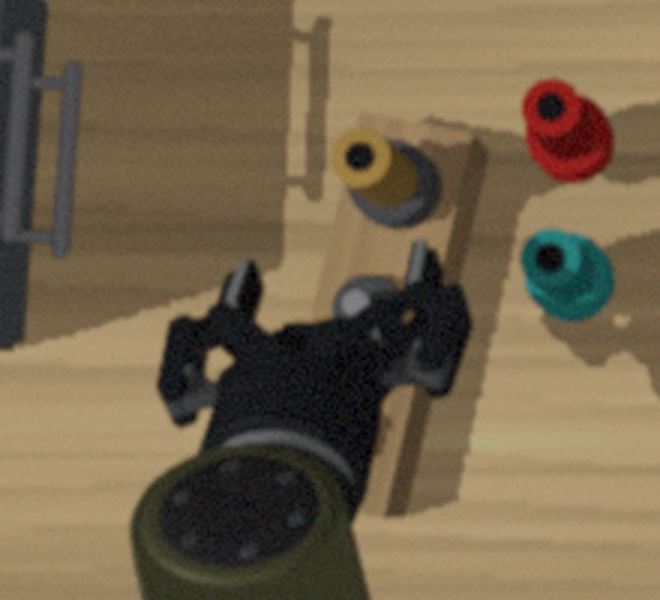

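View pics/scene2c.png

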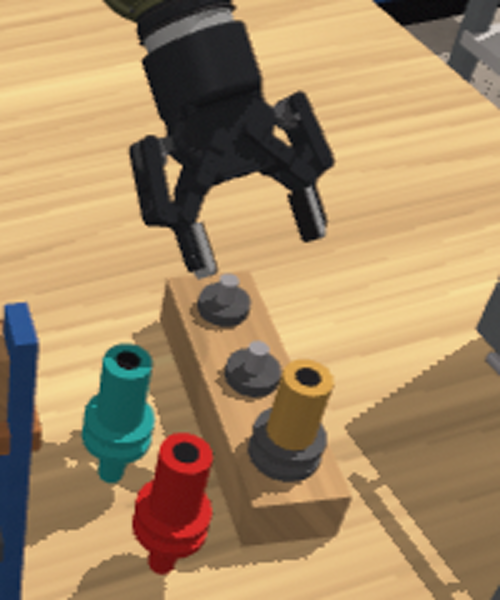

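```bash
sed -i 's/deg2rad(50)/deg2rad(43)/; s/d=.006,up=.037/d=.008,up=.036/' h.py
sed -i 's/),.1); a=/),.35); a=/' pre.py
python3 pre.py .09 .03; python3 pre.py .09 0
```

```text
shift mm [-14.1  10.2   0.4] rot [ 0.079  0.168 -0.173] | t 2.6 F [-0.5 -0.3  0.3] w 0.0855 q [ 0.54  0.24  1.93 -1.04  0.36 -0.26]
shift mm [-14.3 -11.9  20.7] rot [ 0.079  0.168 -0.173] | t 2.6 F [-0.5 -0.3  0.3] w 0.0855 q [ 0.54  0.24  1.93 -1.04  0.36 -0.26]
```

Call:
{"op": "servo_tool", "data": {
  "jaw": [100,100,100,100,100],
  "translation": [
    [-7,6,0],
    [-14,10,0.5],
    [-14,10,0.5],
    [-14,0,10],
    [-14,-12,20.5]
  ],
  "angular": [
    [0.04,0.08,-0.09],
    [0.079,0.168,-0.173],
    [0.079,0.168,-0.173],
    [0.079,0.168,-0.173],
    [0.079,0.168,-0.173]
  ]
}}

```text
time: 3.1
tool_pos: [0.5536, 0.2678, 0.1613]
tool_rot: [2.387, -0.001, 1.924]
wrist_force: [-0.0, 0.7, 0.1]
width: 0.0852
```

```bash
python3 pre.py 0 0; python3 snap.py 3 top scene
python3 - <<'E'
import cv2
for n,(x,y,w,h),s in[('top',(60,150,220,200),3),('scene',(330,100,200,240),2.5)]:
    im=cv2.imread(f'pics/{n}3.png');cv2.imwrite(f'pics/{n}3c.png',cv2.resize(im[y:y+h,x:x+w],None,fx=s,fy=s,interpolation=cv2.INTER_CUBIC)[:600])
E
```

```text
shift mm [-1.1 -3.  91.5] rot [ 0.004 -0.003  0.002] | t 3.1 F [-0.   0.7  0.1] w 0.0852 q [ 0.4   0.25  1.94 -0.17  0.2  -1.36]
```

View pics/top3c.png

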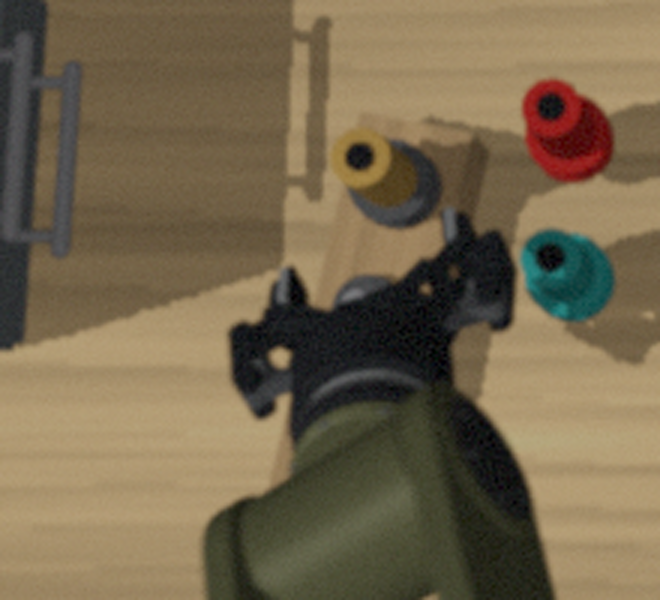

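View pics/scene3c.png

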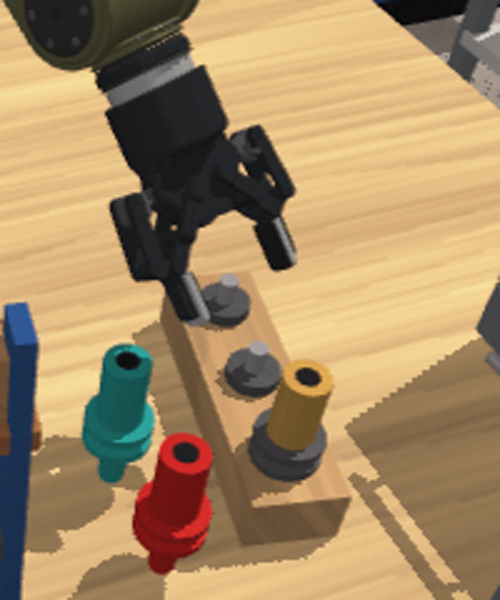

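Run:
```python
from h import *
from rig import monitor
s=monitor.read_state();R=Ro.from_euler('xyz',s['tool_rot']).as_matrix();p=s['tool_pos']
for f,n,(x,y),k in((T,'top',(60,150),3),(S,'scene',(330,100),2.5)):
    pts=[p+R@[e*.0427,0,-.013] for e in(-1,1)]+[[.606,.286,.136]]
    print(n,((proj(f,np.array(pts))-[x,y])*k).round(0).tolist())
```

```text
top [[452.0, 222.0], [306.0, 275.0], [359.0, 153.0]]
scene [[201.0, 318.0], [281.0, 267.0], [306.0, 374.0]]
```

Call:
{"op": "servo_tool", "data": {
  "jaw": [100,100,100,100,100],
  "translation": [
    [-1,-3,20],
    [-1,-3,42],
    [-1,-3,64],
    [-1,-3,82],
    [-1,-3,91]
  ],
  "angular": [
    [0,0,0],
    [0,0,0],
    [0,0,0],
    [0,0,0],
    [0,0,0]
  ]
}}

```text
time: 3.7
tool_pos: [0.6094, 0.2871, 0.0898]
tool_rot: [2.392, -0.002, 1.92]
wrist_force: [0.1, 0.6, 0.4]
width: 0.0856
```

```bash
python3 pre.py 0 0; python3 snap.py 4 top scene
python3 - <<'E'
import cv2
for n,(x,y,w,h),s in[('top',(60,150,220,200),3),('scene',(330,150,200,200),3)]:
    im=cv2.imread(f'pics/{n}4.png');cv2.imwrite(f'pics/{n}4c.png',cv2.resize(im[y:y+h,x:x+w],None,fx=s,fy=s,interpolation=cv2.INTER_CUBIC)[:600])
E
```

```text
shift mm [ 0.1  2.9 -1.2] rot [-0.001 -0.001 -0.001] | t 3.7 F [0.1 0.6 0.4] w 0.0856 q [ 0.4   0.49  1.81 -0.31  0.1  -1.23]
```

View pics/top4c.png

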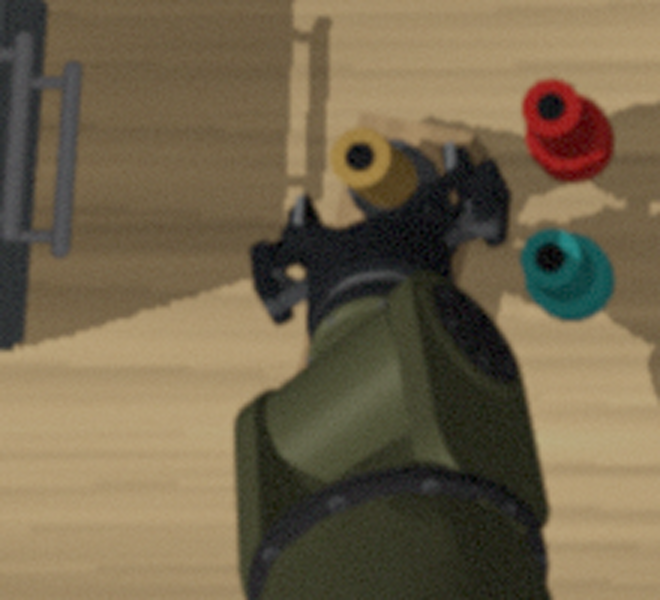

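View pics/scene4c.png

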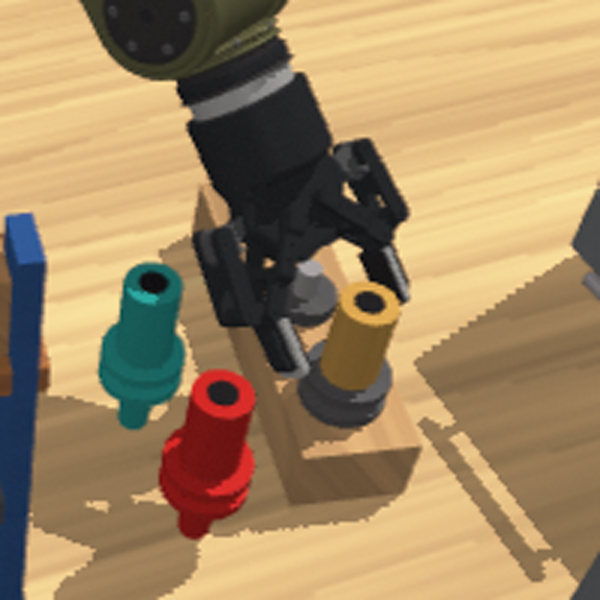

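Call:
{"op": "servo_tool", "data": {
  "jaw": [100,100,40,0,0],
  "translation": [
    [0,3,0],
    [0,3,0],
    [0,3,0],
    [0,3,0],
    [0,3,0]
  ],
  "angular": [
    [0,0,0],
    [0,0,0],
    [0,0,0],
    [0,0,0],
    [0,0,0]
  ]
}}

```text
time: 4.3
tool_pos: [0.6113, 0.2868, 0.0929]
tool_rot: [2.39, -0.001, 1.921]
wrist_force: [1.1, -0.2, 1.2]
width: 0.0441
```

Call:
{"op": "servo_tool", "data": {
  "jaw": [0,0,0,0,0],
  "translation": [
    [0,0,0],
    [0,0,0],
    [0,0,0],
    [0,0,0],
    [0,0,0]
  ],
  "angular": [
    [0,0,0],
    [0,0,0],
    [0,0,0],
    [0,0,0],
    [0,0,0]
  ]
}}

```text
time: 4.8
tool_pos: [0.6114, 0.287, 0.093]
tool_rot: [2.39, -0.001, 1.922]
wrist_force: [-5.1, 0.3, 5.6]
width: 0.0337
```

```bash
python3 pre.py 0 0; python3 snap.py 5 top scene
python3 - <<'E'
import cv2
for n,(x,y,w,h),s in[('top',(60,150,220,200),3),('scene',(330,150,200,200),3)]:
    im=cv2.imread(f'pics/{n}5.png');cv2.imwrite(f'pics/{n}5c.png',cv2.resize(im[y:y+h,x:x+w],None,fx=s,fy=s,interpolation=cv2.INTER_CUBIC)[:600])
E
```

```text
shift mm [ 0.9 -0.6  0. ] rot [ 0.001 -0.001  0.   ] | t 4.8 F [-5.1  0.3  5.6] w 0.0337 q [ 0.4   0.48  1.8  -0.28  0.11 -1.25]
```

View pics/top5c.png

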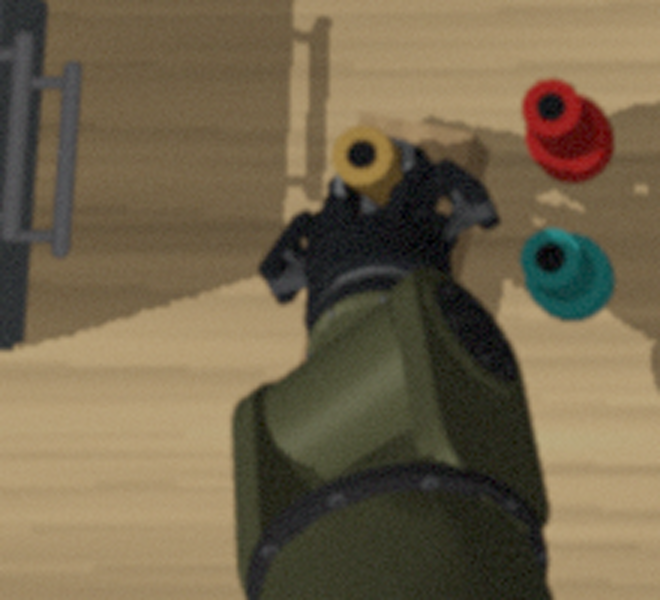

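View pics/scene5c.png

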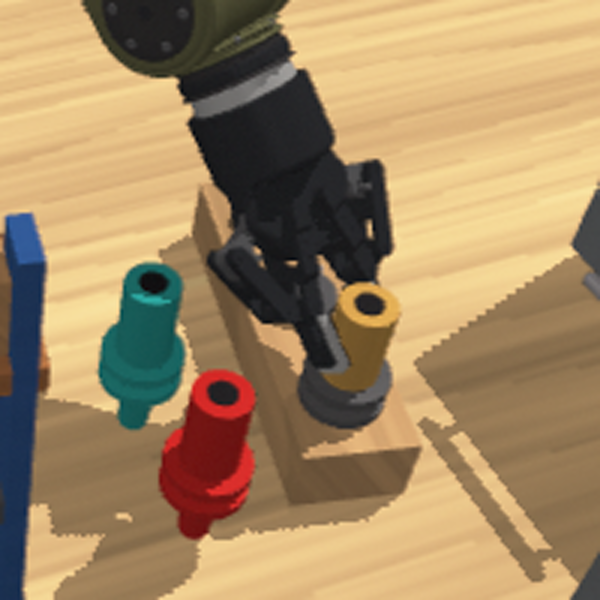

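The grip reads 33.7 mm on a 36 mm nose, and the reaction force points back along the tool. The pads probably hold the nose short of its axis, so I'll open, go 6 mm further forward and grip again.

Call:
{"op": "servo_tool", "data": {
  "jaw": [70,70,70,70,70],
  "translation": [
    [0,0,0],
    [0,0,0],
    [0,1.5,1.5],
    [0,3,3],
    [0,4.5,4]
  ],
  "angular": [
    [0,0,0],
    [0,0,0],
    [0,0,0],
    [0,0,0],
    [0,0,0]
  ]
}}

```text
time: 5.4
tool_pos: [0.6172, 0.2889, 0.0927]
tool_rot: [2.39, -0.001, 1.922]
wrist_force: [0.1, -0.6, -0.2]
width: 0.0598
```

Call:
{"op": "servo_tool", "data": {
  "jaw": [30,0,0,0,0],
  "translation": [
    [0,0,0],
    [0,0,0],
    [0,0,0],
    [0,0,0],
    [0,0,0]
  ],
  "angular": [
    [0,0,0],
    [0,0,0],
    [0,0,0],
    [0,0,0],
    [0,0,0]
  ]
}}

```text
time: 5.9
tool_pos: [0.617, 0.289, 0.0929]
tool_rot: [2.39, -0.001, 1.922]
wrist_force: [-2.9, 1.0, 3.3]
width: 0.0345
```

Call:
{"op": "servo_tool", "data": {
  "jaw": [0,0,0,0,0],
  "translation": [
    [0,0,0],
    [0,0,0],
    [0,0,0],
    [0,0,0],
    [0,0,0]
  ],
  "angular": [
    [0,0,0],
    [0,0,0],
    [0,0,0],
    [0,0,0],
    [0,0,0]
  ]
}}

```text
time: 6.4
tool_pos: [0.617, 0.289, 0.0929]
tool_rot: [2.39, -0.001, 1.922]
wrist_force: [-3.8, 2.0, 3.8]
width: 0.0347
```

```bash
python3 pre.py 0 0
```

```text
shift mm [ 1.  -4.9 -4.2] rot [ 0.001 -0.001  0.   ] | t 6.4 F [-3.8  2.   3.8] w 0.0347 q [ 0.39  0.49  1.79 -0.26  0.11 -1.28]
```

Call:
{"op": "servo_tool", "data": {
  "jaw": [0,0,0,0,0],
  "translation": [
    [0,2,-2.2],
    [0,4.5,-5],
    [0,7.5,-8],
    [0,10.2,-11],
    [0,10.2,-11]
  ],
  "angular": [
    [0,0,0],
    [0,0,0],
    [0,0,0],
    [0,0,0],
    [0,0,0]
  ]
}}

```text
time: 6.9
tool_pos: [0.6171, 0.2889, 0.1084]
tool_rot: [2.39, -0.001, 1.921]
wrist_force: [-0.3, 0.6, -5.6]
width: 0.0344
```

```bash
python3 snap.py 6 top scene
python3 - <<'E'
import cv2
for n,(x,y,w,h),s in[('top',(110,150,130,100),5),('scene',(380,200,110,120),5)]:
    im=cv2.imread(f'pics/{n}6.png');cv2.imwrite(f'pics/{n}6c.png',cv2.resize(im[y:y+h,x:x+w],None,fx=s,fy=s,interpolation=cv2.INTER_CUBIC)[:600])
E
```

```text
(no output)
```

View pics/top6c.png

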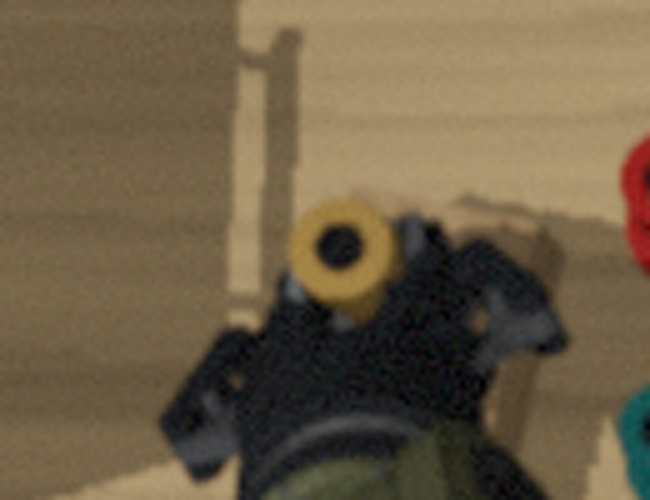

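View pics/scene6c.png

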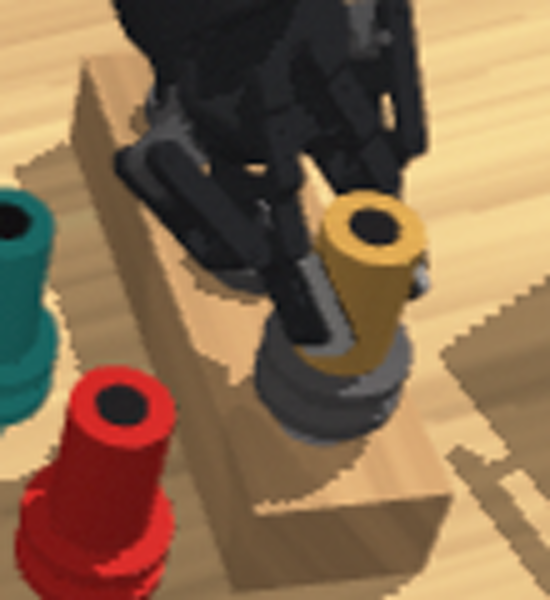

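Run:
```python
from h import *
pt=np.array([178.2,199.2]);ps=np.array([455.4,245.6])
r=tri(pt,ps);print(r.x.round(4),r.fun.round(2)); print(onz(T,pt,.1515),onz(S,ps,.1515))
# flange centre scene
s_t=[.6171,.2889,.1084];R=Ro.from_euler('xyz',[2.39,-.001,1.921]).as_matrix()
for n,X in(('top',onz(T,pt,.1515)),('sc',onz(S,ps,.1515))):
    m=X-[0,0,.0655]; print(n,'mid in tool mm',(R.T@(m-s_t)*1e3).round(1))
delta(np.array(s_t)+[0,0,.145],ori(.35))
```

```text
[0.6074 0.2868 0.1468] [-0.96 -0.41 -1.03  0.25]
[0.6054428  0.28359125 0.1515    ] [0.61102608 0.28542111 0.1515    ]
top mid in tool mm [ -1.  -24.6   7.6]
sc mid in tool mm [ -1.2 -20.3  11.7]
shift mm [   0.2   99.6 -106.3] rot [ 0.001 -0.001  0.   ] | t 7.0 F [-0.5 -0.2 -5.5] w 0.0347 q [ 0.39  0.47  1.78 -0.21  0.14 -1.33]
```

Call:
{"op": "servo_tool", "data": {
  "jaw": [0,0,0,0,0],
  "translation": [
    [0,12,-13],
    [0,34,-36],
    [0,60,-64],
    [0,84,-90],
    [0,99,-106]
  ],
  "angular": [
    [0,0,0],
    [0,0,0],
    [0,0,0],
    [0,0,0],
    [0,0,0]
  ]
}}

```text
time: 7.5
tool_pos: [0.6172, 0.2889, 0.2559]
tool_rot: [2.387, -0.001, 1.922]
wrist_force: [0.7, 0.5, -5.1]
width: 0.0342
```

```bash
cat > mv.py <<'E'
from h import *
import sys
O=np.array([0,-.0246,.0076])   # mid in tool frame
def pose(mid,psi): 
    R=ori(psi); return np.asarray(mid)-R.apply(O),R
if __name__=='__main__':
    m=[float(v) for v in sys.argv[1:5]]
    from rig import monitor
    s=monitor.read_state();print('mid now',(s['tool_pos']+Ro.from_euler('xyz',s['tool_rot']).apply(O)).round(4))
    delta(*pose(m[:3],m[3]))
E
python3 mv.py .47 .15 .231 .18;python3 mv.py .42 -.197 .231 -.168
```

```text
mid now [0.6053 0.2845 0.2336]
shift mm [ -82.  -128.1 -116.9] rot [ 0.004 -0.117  0.124] | t 7.5 F [ 0.7  0.5 -5.1] w 0.0342 q [ 0.39  0.26  1.67 -0.07  0.46 -1.48]
mid now [0.6053 0.2845 0.2336]
shift mm [-394.8 -250.2 -231.9] rot [ 0.003 -0.355  0.378] | t 7.5 F [ 0.7  0.5 -5.1] w 0.0342 q [ 0.39  0.26  1.67 -0.07  0.46 -1.48]
```

Call:
{"op": "servo_tool", "data": {
  "jaw": [0,0,0,0,0],
  "translation": [
    [-8,-13,-12],
    [-27,-42,-38],
    [-48,-75,-68],
    [-68,-106,-97],
    [-82,-128,-117]
  ],
  "angular": [
    [0,-0.012,0.012],
    [0,-0.038,0.04],
    [0.002,-0.068,0.073],
    [0.003,-0.097,0.103],
    [0.004,-0.117,0.124]
  ]
}}

```text
time: 8.0
tool_pos: [0.4802, 0.1507, 0.2503]
tool_rot: [2.395, 0.001, 1.749]
wrist_force: [1.1, -1.2, -4.5]
width: 0.0342
```

```bash
python3 mv.py .42 -.197 .231 -.168;python3 mv.py .445 -.02 .231 0.01
```

```text
mid now [0.4675 0.1484 0.228 ]
shift mm [-335.8  -78.1  -76. ] rot [-0.004 -0.235  0.254] | t 8.0 F [ 1.1 -1.2 -4.5] w 0.0342 q [ 0.26 -0.14  2.11 -0.13  0.43 -1.39]
mid now [0.4675 0.1484 0.228 ]
shift mm [-163.9  -36.4  -37.7] rot [-0.004 -0.114  0.124] | t 8.0 F [ 1.1 -1.2 -4.5] w 0.0342 q [ 0.26 -0.14  2.11 -0.13  0.43 -1.39]
```

Call:
{"op": "servo_tool", "data": {
  "jaw": [0,0,0,0,0],
  "translation": [
    [-18,-4,-4],
    [-52,-12,-12],
    [-92,-20,-21],
    [-130,-29,-30],
    [-164,-36,-37]
  ],
  "angular": [
    [0,-0.012,0.013],
    [-0.001,-0.036,0.039],
    [-0.002,-0.064,0.07],
    [-0.003,-0.09,0.098],
    [-0.004,-0.114,0.124]
  ]
}}

```text
time: 8.5
tool_pos: [0.4603, -0.0199, 0.2538]
tool_rot: [2.39, -0.0, 1.581]
wrist_force: [1.0, 0.6, -5.7]
width: 0.0345
```

```bash
python3 mv.py .43 -.1992 .231 -.168
```

```text
mid now [ 0.4475 -0.02    0.2314]
shift mm [-181.2  -14.6  -13. ] rot [ 0.002 -0.122  0.13 ] | t 8.5 F [ 1.   0.6 -5.7] w 0.0345 q [-0.2  -0.27  2.2   0.31  0.48 -2.  ]
```

```bash
python3 mv.py .43 -.1992 .231 -.27
```

```text
mid now [ 0.4475 -0.02    0.2314]
shift mm [-182.5  -14.8  -13.2] rot [ 0.001 -0.191  0.205] | t 8.5 F [ 1.   0.6 -5.7] w 0.0345 q [-0.2  -0.27  2.2   0.31  0.48 -2.  ]
```

Call:
{"op": "servo_tool", "data": {
  "jaw": [0,0,0,0,0],
  "translation": [
    [-22,-2,-2],
    [-62,-5,-4],
    [-105,-8,-7],
    [-148,-12,-11],
    [-182,-15,-13]
  ],
  "angular": [
    [0,-0.024,0.025],
    [0,-0.065,0.07],
    [0,-0.11,0.118],
    [0.001,-0.155,0.166],
    [0.001,-0.191,0.205]
  ]
}}

```text
time: 9.0
tool_pos: [0.4426, -0.2028, 0.253]
tool_rot: [2.391, 0.0, 1.299]
wrist_force: [0.5, -0.1, -5.7]
width: 0.0345
```

```bash
python3 snap.py 7 top scene;python3 mv.py .43 -.1992 .231 -.27;python3 mv.py .43 -.1992 .1585 -.27
python3 - <<'E'
import cv2
for n,(x,y,w,h),s in[('top',(370,150,200,150),4),('scene',(40,60,310,240),2.5)]:
    im=cv2.imread(f'pics/{n}7.png');cv2.imwrite(f'pics/{n}7c.png',cv2.resize(im[y:y+h,x:x+w],None,fx=s,fy=s,interpolation=cv2.INTER_CUBIC)[:600])
E
```

```text
mid now [ 0.4304 -0.2001  0.2304]
shift mm [ 0.9 -0.  -0.9] rot [-0.     0.003 -0.003] | t 9.1 F [-0.4  1.1 -5.4] w 0.0344 q [-0.63 -0.18  2.14  0.49  0.52 -2.27]
mid now [ 0.4304 -0.2001  0.2304]
shift mm [  0.9 -49.4  52.2] rot [-0.     0.003 -0.003] | t 9.1 F [-0.4  1.1 -5.4] w 0.0344 q [-0.63 -0.18  2.14  0.49  0.52 -2.27]
```

View pics/top7c.png

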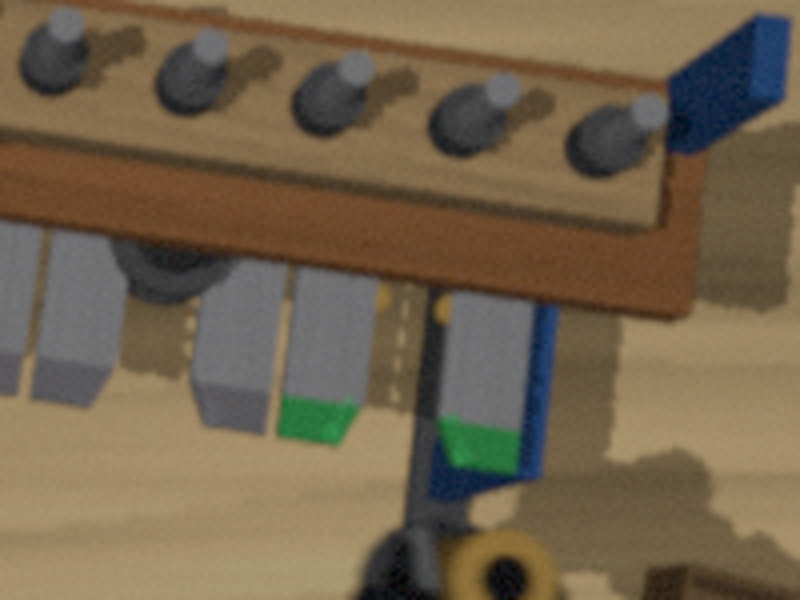

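View pics/scene7c.png

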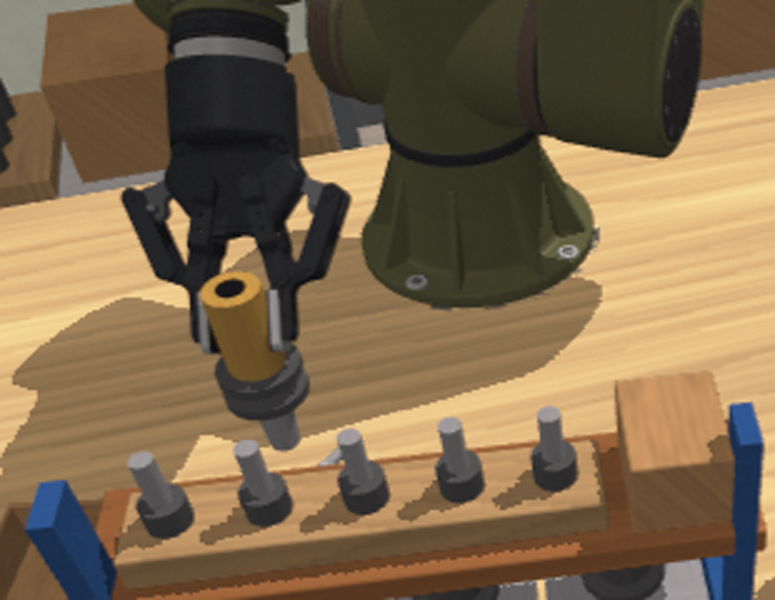

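```bash
python3 mv.py .43 -.1992 .1545 -.27;python3 - <<'E'
from h import *
for f,n in((T,'t'),(S,'s')): print(n,proj(f,np.array([[.4304,-.2001,.2959],[.4304,-.2001,.165]])).round(1).tolist())
E
```

```text
mid now [ 0.4304 -0.2001  0.2304]
shift mm [  0.9 -52.2  55.1] rot [-0.     0.003 -0.003] | t 9.1 F [-0.4  1.1 -5.4] w 0.0344 q [-0.63 -0.18  2.14  0.49  0.52 -2.27]
t [[496.9, 295.0], [468.5, 298.8]]
s [[133.8, 172.8], [155.3, 233.7]]
```

Call:
{"op": "servo_tool", "data": {
  "jaw": [0,0,0,0,0],
  "translation": [
    [0,-8,8],
    [0.5,-22,23],
    [1,-37,39],
    [1,-48,50.5],
    [1,-52,55]
  ],
  "angular": [
    [0,0,0],
    [0,0,0],
    [0,0,0],
    [0,0,0],
    [0,0,0]
  ]
}}

```text
time: 9.6
tool_pos: [0.443, -0.1979, 0.1766]
tool_rot: [2.396, -0.001, 1.301]
wrist_force: [-0.4, 0.2, -4.7]
width: 0.0345
```

```bash
python3 snap.py 8 top scene;python3 mv.py .43 -.1992 .1545 -.27
python3 - <<'E'
import cv2
for n,(x,y,w,h),s in[('top',(420,180,130,150),4),('scene',(40,60,310,240),2.5)]:
    im=cv2.imread(f'pics/{n}8.png');cv2.imwrite(f'pics/{n}8c.png',cv2.resize(im[y:y+h,x:x+w],None,fx=s,fy=s,interpolation=cv2.INTER_CUBIC)[:600])
E
```

```text
mid now [ 0.4312 -0.1947  0.1558]
shift mm [-4.6 -0.9  0.9] rot [-0.003 -0.001  0.001] | t 9.7 F [ 0.1 -0.5 -5.5] w 0.0342 q [-0.61 -0.06  2.23  0.75  0.34 -2.55]
```

View pics/top8c.png

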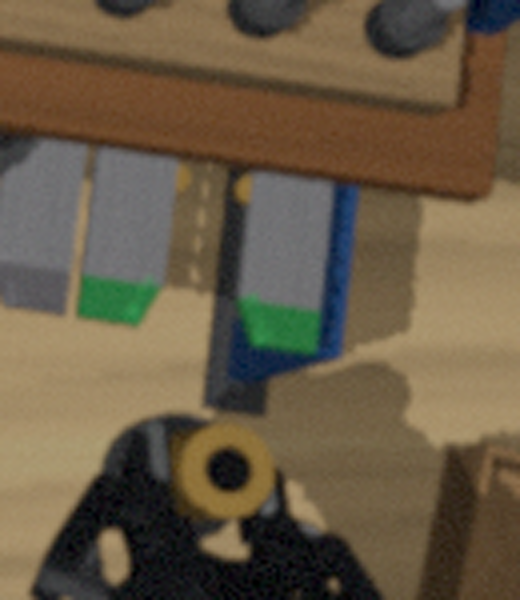

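View pics/scene8c.png

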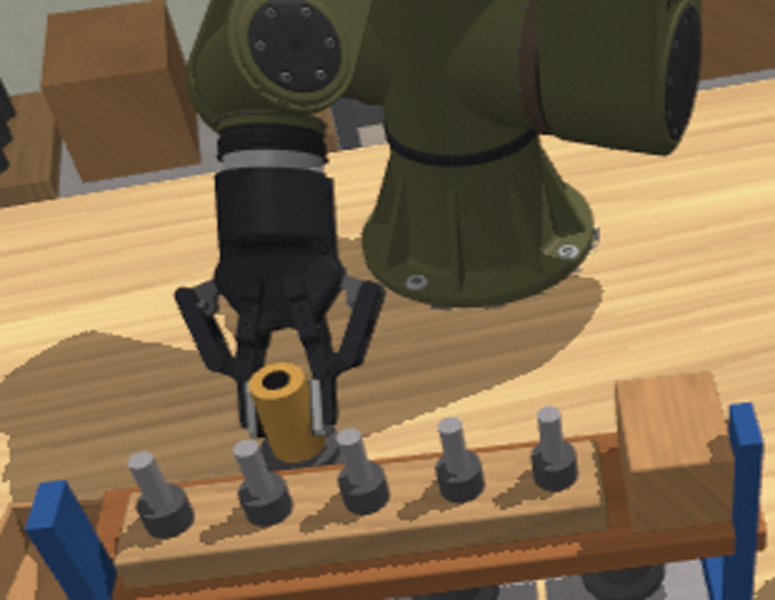

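```bash
cat > fk.py <<'E'
import sys
from mv import *
# args: xf(mm) z(mm) psi yoff(mm)
x,z,psi,yo=[float(v) for v in sys.argv[1:5]]
m=rackpt([.5847,-.1190,-.1678],[x/1e3,-.105+yo/1e3,z/1e3])[0]
from rig import monitor
s=monitor.read_state();c=s['tool_pos']+Ro.from_euler('xyz',s['tool_rot']).apply(O)
d=c[:2]-rackpt([.5847,-.1190,-.1678],[0,-.105,0])[0][:2];C,S_=np.cos(-.1678),np.sin(-.1678)
print('fork-frame now mm',(np.array([C*d[0]+S_*d[1],-S_*d[0]+C*d[1],c[2]-.15])*1e3).round(1))
delta(*pose(m,psi))
E
python3 fk.py -125 154.5 -.38 0
python3 -c "
from h import *
print(proj(T,[.4312,-.1947,.2213]))"
```

```text
fork-frame now mm [-138.7    4.7    5.8]
shift mm [-4.7  9.4 10.4] rot [-0.003 -0.075  0.081] | t 9.7 F [ 0.1 -0.5 -5.5] w 0.0342 q [-0.61 -0.06  2.23  0.75  0.34 -2.55]
[[475.85656184 296.85295268]]
```

Call:
{"op": "servo_tool", "data": {
  "jaw": [0,0,0,0,0],
  "translation": [
    [-1,2,2],
    [-2.5,5,5.5],
    [-4,8,8.5],
    [-4.7,9.4,10.4],
    [-4.7,9.4,10.4]
  ],
  "angular": [
    [0,-0.02,0.02],
    [-0.001,-0.045,0.045],
    [-0.002,-0.065,0.07],
    [-0.003,-0.075,0.081],
    [-0.003,-0.075,0.081]
  ]
}}

```text
time: 10.2
tool_pos: [0.4564, -0.2068, 0.1782]
tool_rot: [2.389, 0.0, 1.191]
wrist_force: [-0.3, -0.3, -6.0]
width: 0.0345
```

```bash
python3 snap.py 9 top scene;python3 fk.py -125 154.5 -.38 0
cat > nose.py <<'E'
# black hole in brass nose top -> centroid -> world at given z
import sys
from h import *
def hole(n,guess):
    f=pickle.load(open(f'pics/{n}.pkl','rb'));im=f['pixels'].astype(float)
    x,y=[int(v) for v in guess]; g=im[y-9:y+10,x-9:x+10]
    hsv=cv2.cvtColor(g.astype(np.uint8),cv2.COLOR_RGB2HSV)
    br=((hsv[...,0]>12)&(hsv[...,0]<28)&(hsv[...,1]>110)&(hsv[...,2]>110)).astype(np.uint8)
    cs,_=cv2.findContours(br,cv2.RETR_EXTERNAL,cv2.CHAIN_APPROX_NONE);c=max(cs,key=cv2.contourArea)
    w=np.clip(60-g.mean(2),0,None); yy,xx=np.mgrid[:19,:19]; w*=((xx-9)**2+(yy-9)**2<25)
    return np.array([x-9+(w*xx).sum()/w.sum(),y-9+(w*yy).sum()/w.sum()])
E
python3 - <<'E'
from nose import *
from mv import O
from rig import monitor
s=monitor.read_state();c=s['tool_pos']+Ro.from_euler('xyz',s['tool_rot']).apply(O)
p=proj(T,c+[0,0,.0655])[0];h=hole('top9',p);X=onz(T,h,c[2]+.0655)
print(p,h,'err mm',(X-c)[:2]*1e3)
im=cv2.imread('pics/top9.png')[180:330,420:550];cv2.imwrite('pics/top9c.png',cv2.resize(im,None,fx=4,fy=4,interpolation=cv2.INTER_CUBIC))
E
```

```text
fork-frame now mm [-124.7   -0.3    5.5]
shift mm [ 0.2 -0.9  0.5] rot [ 0.002 -0.     0.001] | t 10.3 F [-0.3  0.2 -4.7] w 0.0341 q [-0.56 -0.03  2.21  0.51  0.25 -2.2 ]
[480.13072258 288.24204366] [480.64110974 287.95612956] err mm [ 0.42496648 -0.7974423 ]
```

View pics/top9c.png

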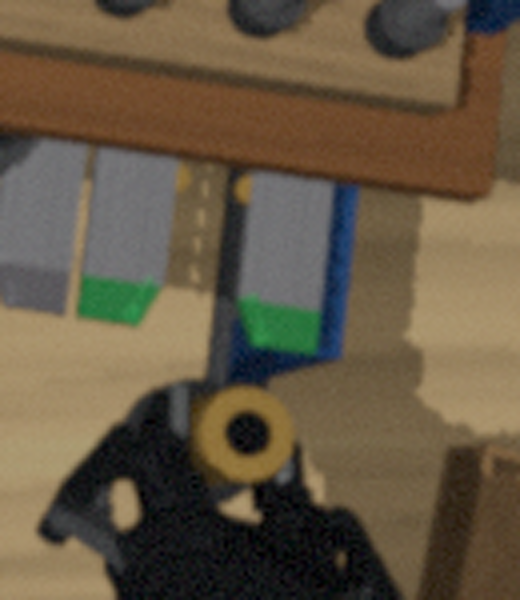

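```bash
python3 fk.py -98 154.5 -.38 0.5; python3 fk.py -70 154.5 -.37 0.5
```

```text
fork-frame now mm [-124.7   -0.3    5.5]
shift mm [ 6.4 18.3 18.5] rot [ 0.002 -0.     0.001] | t 10.3 F [-0.3  0.2 -4.7] w 0.0341 q [-0.56 -0.03  2.21  0.51  0.25 -2.2 ]
fork-frame now mm [-124.7   -0.3    5.5]
shift mm [12.4 38.3 37.2] rot [ 0.002  0.006 -0.007] | t 10.3 F [-0.3  0.2 -4.7] w 0.0341 q [-0.56 -0.03  2.21  0.51  0.25 -2.2 ]
```

Call:
{"op": "servo_tool", "data": {
  "jaw": [0,0,0,0,0],
  "translation": [
    [1.5,4,4],
    [3,8,8.5],
    [4.5,12,12.5],
    [6,16,16.5],
    [6.4,18.3,18.5]
  ],
  "angular": [
    [0,0,0],
    [0,0,0],
    [0,0,0],
    [0,0,0],
    [0,0,0]
  ]
}}

```text
time: 10.8
tool_pos: [0.4829, -0.2105, 0.1759]
tool_rot: [2.391, -0.0, 1.191]
wrist_force: [-0.9, 1.1, -6.1]
width: 0.0346
```

```bash
python3 fk.py -80 154.5 -.37 0.5
```

```text
fork-frame now mm [-97.6   0.5   3.6]
shift mm [ 3.9 13.2 11.1] rot [ 0.     0.007 -0.007] | t 10.8 F [-0.9  1.1 -6.1] w 0.0346 q [-0.53  0.04  2.15  0.44  0.24 -2.11]
```

Call:
{"op": "servo_tool", "data": {
  "jaw": [0,0,0,0,0],
  "translation": [
    [1,3,2.5],
    [2,6,5],
    [3,9,7.5],
    [3.9,12,10],
    [3.9,13.2,11.1]
  ],
  "angular": [
    [0,0,0],
    [0,0,0],
    [0,0,0],
    [0,0.007,-0.007],
    [0,0.007,-0.007]
  ]
}}

```text
time: 11.3
tool_pos: [0.5001, -0.2134, 0.1771]
tool_rot: [2.39, -0.0, 1.201]
wrist_force: [0.2, 0.8, -5.6]
width: 0.0341
```

```bash
python3 fk.py -60 154.5 -.36 0.5; python3 snap.py 10 top scene
python3 - <<'E'
from nose import *
from mv import O
from rig import monitor
s=monitor.read_state();c=s['tool_pos']+Ro.from_euler('xyz',s['tool_rot']).apply(O)
p=proj(T,c+[0,0,.0655])[0];h=hole('top10',p);X=onz(T,h,c[2]+.0655)
print(p,h,'err mm',(X-c)[:2]*1e3)
im=cv2.imread('pics/top10.png')[180:330,420:550];cv2.imwrite('pics/top10c.png',cv2.resize(im,None,fx=4,fy=4,interpolation=cv2.INTER_CUBIC))
im=cv2.imread('pics/scene10.png')[100:320,60:300];cv2.imwrite('pics/scene10c.png',cv2.resize(im,None,fx=2.7,fy=2.7,interpolation=cv2.INTER_CUBIC))
E
```

```text
fork-frame now mm [-80.1   0.4   4.7]
shift mm [ 4.3 14.2 13.6] rot [ 0.001  0.007 -0.008] | t 11.3 F [ 0.2  0.8 -5.6] w 0.0341 q [-0.52  0.07  2.1   0.43  0.24 -2.1 ]
[482.66514332 259.57809701] [482.86298152 259.15862825] err mm [ 0.64361604 -0.34051825]
```

View pics/top10c.png

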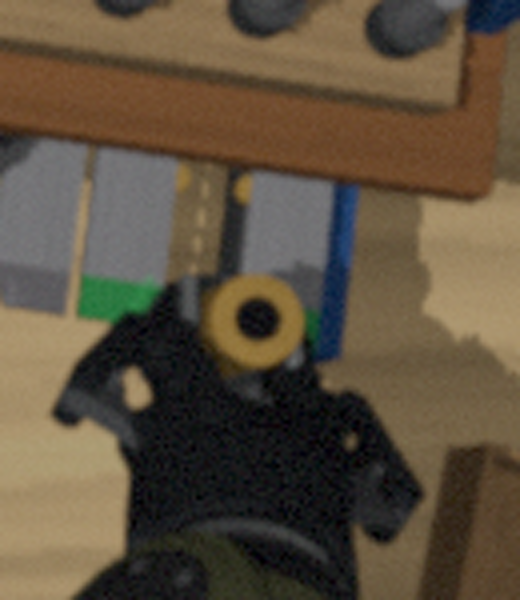

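View pics/scene10c.png

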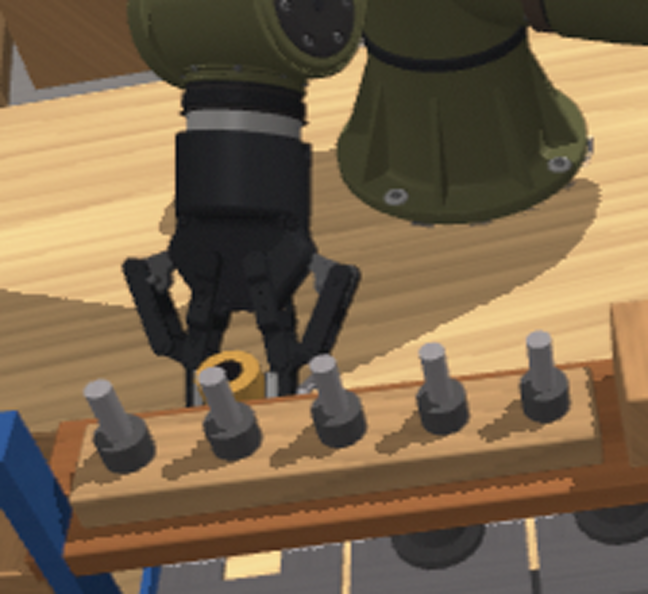

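Call:
{"op": "servo_tool", "data": {
  "jaw": [0,0,0,0,0],
  "translation": [
    [1,3,3],
    [2,6.5,6],
    [3,10,9.5],
    [4,13.5,12.5],
    [4.3,14.2,13.6]
  ],
  "angular": [
    [0,0,0],
    [0,0,0],
    [0,0,0],
    [0,0.007,-0.008],
    [0,0.007,-0.008]
  ]
}}

```text
time: 11.9
tool_pos: [0.5202, -0.2164, 0.1767]
tool_rot: [2.391, -0.0, 1.211]
wrist_force: [-0.8, 0.3, -4.5]
width: 0.0348
```

```bash
python3 fk.py -45 154.5 -.32 0.5
```

```text
fork-frame now mm [-59.9   0.6   4.3]
shift mm [ 3.3 10.8  9.9] rot [ 0.001  0.027 -0.029] | t 11.9 F [-0.8  0.3 -4.5] w 0.0348 q [-0.5   0.12  2.06  0.41  0.24 -2.08]
```

Call:
{"op": "servo_tool", "data": {
  "jaw": [0,0,0,0,0],
  "translation": [
    [0.7,2.5,2.2],
    [1.5,5,4.5],
    [2.4,8,7],
    [3.3,10.8,9.9],
    [3.3,10.8,9.9]
  ],
  "angular": [
    [0,0.007,-0.007],
    [0,0.014,-0.014],
    [0,0.02,-0.021],
    [0,0.027,-0.029],
    [0,0.027,-0.029]
  ]
}}

```text
time: 12.4
tool_pos: [0.5349, -0.2185, 0.1768]
tool_rot: [2.391, -0.0, 1.251]
wrist_force: [0.4, 1.5, -5.1]
width: 0.0344
```

```bash
python3 fk.py -30 154.5 -.28 0.5;  python3 snap.py 11 top
python3 - <<'E'
from nose import *
from mv import O
from rig import monitor
s=monitor.read_state();c=s['tool_pos']+Ro.from_euler('xyz',s['tool_rot']).apply(O)
p=proj(T,c+[0,0,.0655])[0];h=hole('top11',p);X=onz(T,h,c[2]+.0655)
print(p,h,'err mm',(X-c)[:2]*1e3)
im=cv2.imread('pics/top11.png')[160:310,420:550];cv2.imwrite('pics/top11c.png',cv2.resize(im,None,fx=4,fy=4,interpolation=cv2.INTER_CUBIC))
E
```

```text
fork-frame now mm [-45.1   0.5   4.5]
shift mm [ 2.8 10.9 10.2] rot [ 0.001  0.027 -0.029] | t 12.4 F [ 0.4  1.5 -5.1] w 0.0344 q [-0.5   0.15  2.02  0.5   0.26 -2.19]
[485.00859838 237.28721566] [485.59187675 236.99957983] err mm [ 0.44053373 -0.92482915]
```

View pics/top11c.png

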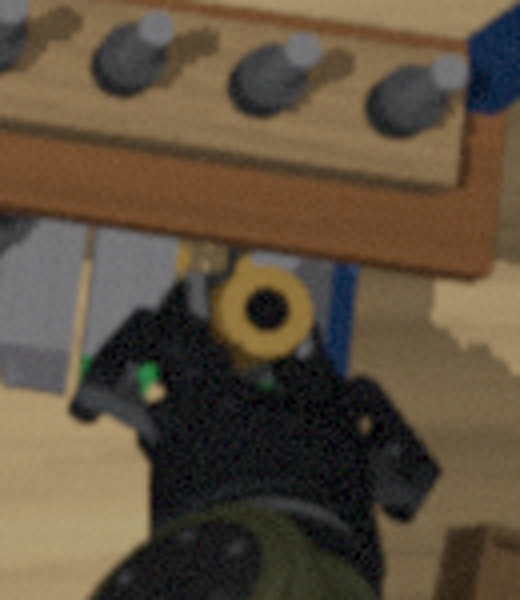

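```bash
python3 fk.py -29 153.5 -.30 0.7
```

```text
fork-frame now mm [-45.4   0.5   4.4]
shift mm [ 2.9 11.2 11.7] rot [ 0.     0.014 -0.015] | t 12.45 F [ 1.3  0.9 -5.3] w 0.0347 q [-0.5   0.15  2.02  0.5   0.26 -2.19]
```

Call:
{"op": "servo_tool", "data": {
  "jaw": [0,0,0,0,0],
  "translation": [
    [0.7,2.8,2.8],
    [1.4,5.6,5.6],
    [2.2,8.4,8.6],
    [2.9,11.2,11.7],
    [2.9,11.2,11.7]
  ],
  "angular": [
    [0,0,0],
    [0,0.007,-0.007],
    [0,0.01,-0.01],
    [0,0.014,-0.015],
    [0,0.014,-0.015]
  ]
}}

```text
time: 12.95
tool_pos: [0.5512, -0.2209, 0.1759]
tool_rot: [2.39, -0.0, 1.272]
wrist_force: [-0.2, -0.8, -5.5]
width: 0.0345
```

```bash
python3 fk.py -26 152.5 -.30 0.7; python3 snap.py 12 top scene
python3 - <<'E'
from nose import *
from mv import O
from rig import monitor
s=monitor.read_state();c=s['tool_pos']+Ro.from_euler('xyz',s['tool_rot']).apply(O)
p=proj(T,c+[0,0,.0655])[0];h=hole('top12',p);X=onz(T,h,c[2]+.0655)
print(p,h,'err mm',(X-c)[:2]*1e3)
im=cv2.imread('pics/top12.png')[160:310,420:550];cv2.imwrite('pics/top12c.png',cv2.resize(im,None,fx=4,fy=4,interpolation=cv2.INTER_CUBIC))
im=cv2.imread('pics/scene12.png')[100:320,60:300];cv2.imwrite('pics/scene12c.png',cv2.resize(im,None,fx=2.7,fy=2.7,interpolation=cv2.INTER_CUBIC))
E
```

```text
fork-frame now mm [-28.7   0.6   3.5]
shift mm [0.4 1.2 2.6] rot [ 0.001 -0.001  0.001] | t 12.95 F [-0.2 -0.8 -5.5] w 0.0345 q [-0.5   0.18  1.98  0.53  0.27 -2.23]
[485.87480859 227.19193193] [485.93986673 226.79229644] err mm [ 0.62866593 -0.13834128]
```

View pics/top12c.png

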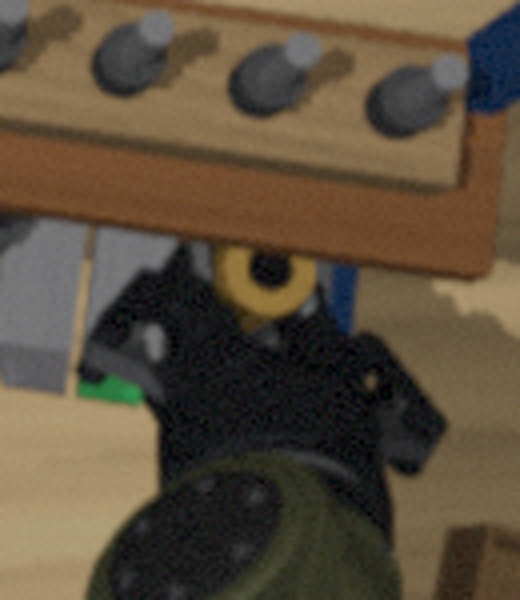

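View pics/scene12c.png

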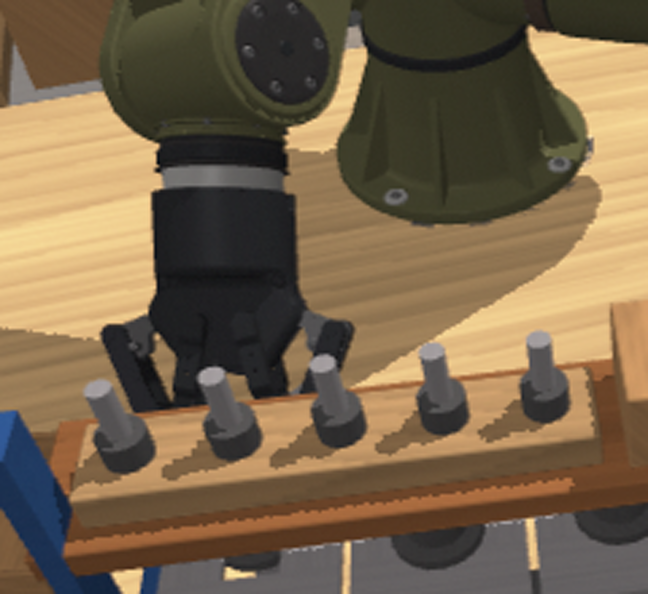

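Call:
{"op": "servo_tool", "data": {
  "jaw": [0,0,20,65,65],
  "translation": [
    [0.2,-0.5,1],
    [0.2,-0.5,1],
    [0.2,-0.5,1],
    [0.2,-0.5,1],
    [0.2,-0.5,1]
  ],
  "angular": [
    [0,0,0],
    [0,0,0],
    [0,0,0],
    [0,0,0],
    [0,0,0]
  ]
}}

```text
time: 13.55
tool_pos: [0.5515, -0.221, 0.1757]
tool_rot: [2.389, 0.0, 1.271]
wrist_force: [0.9, -0.1, 0.6]
width: 0.0554
```

```bash
python3 fk.py -28 152.5 -.30 0.7; python3 snap.py 13 top
python3 - <<'E'
from nose import *
from mv import O
h=hole('top13',[486,227]);print(h,onz(T,h,.218))
im=cv2.imread('pics/top13.png')[160:310,420:550];cv2.imwrite('pics/top13c.png',cv2.resize(im,None,fx=4,fy=4,interpolation=cv2.INTER_CUBIC))
E
```

```text
fork-frame now mm [-28.3   0.6   3.3]
shift mm [ 0.2 -0.3  0.9] rot [0.002 0.    0.   ] | t 13.55 F [ 0.9 -0.1  0.6] w 0.0554 q [-0.5   0.18  1.98  0.53  0.27 -2.23]
[486.12182491 227.05363748] [ 0.53892397 -0.21774711  0.218     ]
```

View pics/top13c.png

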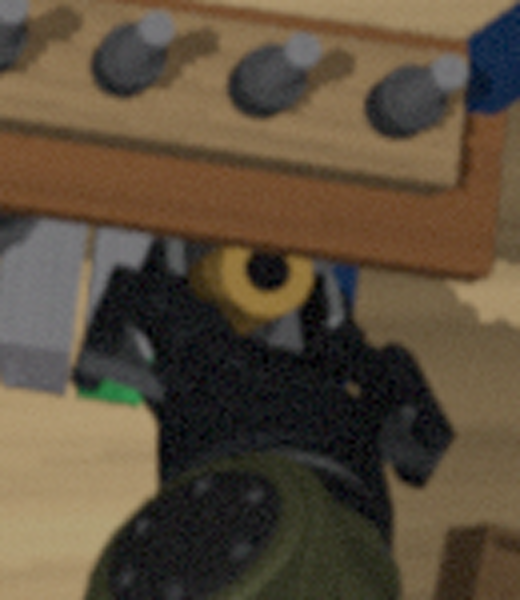

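```bash
cat > push.py <<'E'
# args: axis fork-x(mm) the cradle should hold, standoff mm (TCP behind axis), z mm, psi
import sys
from h import *
x,so,z,psi=[float(v) for v in sys.argv[1:5]]
q=[.5847,-.1190,-.1678]
A=rackpt(q,[x/1e3,-.105,0])[0][:2]
p=np.r_[A-so/1e3*np.array([np.cos(psi),np.sin(psi)]),z/1e3]
from rig import monitor
s=monitor.read_state();c=s['tool_pos'];d=c[:2]-rackpt(q,[0,-.105,0])[0][:2];C,S_=np.cos(q[2]),np.sin(q[2])
f=s['wrist_force'];print('TCP fork mm',((C*d[0]+S_*d[1])*1e3).round(1),((-S_*d[0]+C*d[1])*1e3).round(1),'F along slot',round(C*f[0]+S_*f[1],1))
delta(p,ori(psi))
E
python3 push.py -28.5 40 170 -.3
```

```text
TCP fork mm -15.7 -1.1 F along slot -0.3
shift mm [ -0.6 -42.4 -32. ] rot [ 0.002 -0.     0.   ] | t 13.6 F [-0.3 -0.1 -0. ] w 0.0555 q [-0.5   0.18  1.98  0.53  0.27 -2.23]
```

Call:
{"op": "servo_tool", "data": {
  "jaw": [65,65,65,65,65],
  "translation": [
    [0,-7,-6.5],
    [-0.2,-18,-16],
    [-0.4,-29,-25],
    [-0.6,-38,-30],
    [-0.6,-42.4,-32]
  ],
  "angular": [
    [0,0,0],
    [0,0,0],
    [0,0,0],
    [0,0,0],
    [0,0,0]
  ]
}}

```text
time: 14.1
tool_pos: [0.4995, -0.2054, 0.1694]
tool_rot: [2.39, 0.0, 1.271]
wrist_force: [0.1, 0.1, -0.1]
width: 0.0556
```

Call:
{"op": "servo_tool", "data": {
  "jaw": [30,30,30,30,30],
  "translation": [
    [0,0,0],
    [0,0,0],
    [0,0,0],
    [0,0,0],
    [0,0,0]
  ],
  "angular": [
    [0,0,0],
    [0,0,0],
    [0,0,0],
    [0,0,0],
    [0,0,0]
  ]
}}

```text
time: 14.6
tool_pos: [0.5006, -0.2057, 0.1693]
tool_rot: [2.391, -0.0, 1.271]
wrist_force: [-0.1, 0.8, -0.1]
width: 0.0259
```

```bash
python3 push.py -28.5 24 170 -.3; python3 snap.py 14 top
python3 - <<'E'
from nose import *
h=hole('top14',[486,227]);print(h,onz(T,h,.218))
im=cv2.imread('pics/top14.png')[160:310,420:550];cv2.imwrite('pics/top14c.png',cv2.resize(im,None,fx=4,fy=4,interpolation=cv2.INTER_CUBIC))
E
```

```text
TCP fork mm -68.4 5.5 F along slot -0.3
shift mm [-0.2 12.4 10.6] rot [ 0.001 -0.     0.   ] | t 14.6 F [-0.1  0.8 -0.1] w 0.0259 q [-0.53  0.08  2.12  0.65  0.26 -2.38]
[486.07687584 227.        ] [ 0.53900932 -0.21768258  0.218     ]
```

View pics/top14c.png

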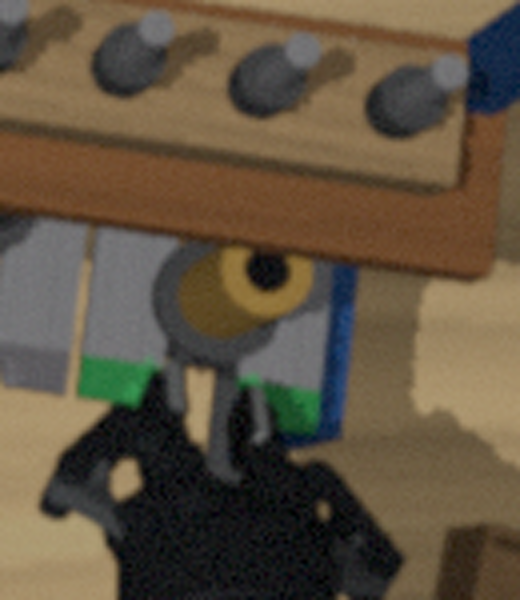

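```bash
python3 push.py -28.5 20 170 -.3;python3 push.py -18.5 20 170 -.3
```

```text
TCP fork mm -68.4 5.5 F along slot -0.0
shift mm [-0.2 15.3 13.3] rot [ 0.001 -0.     0.   ] | t 14.65 F [-0.1 -0.4 -0.1] w 0.0253 q [-0.53  0.08  2.12  0.65  0.26 -2.38]
TCP fork mm -68.4 5.5 F along slot -0.0
shift mm [ 1.1 22.6 20.1] rot [ 0.001 -0.     0.   ] | t 14.65 F [-0.1 -0.4 -0.1] w 0.0253 q [-0.53  0.08  2.12  0.65  0.26 -2.38]
```

Call:
{"op": "servo_tool", "data": {
  "jaw": [30,30,30,30,30],
  "translation": [
    [0,5,4.5],
    [-0.1,9,8],
    [-0.2,12,10.5],
    [-0.2,15.3,13.3],
    [0.2,17.5,15.3]
  ],
  "angular": [
    [0,0,0],
    [0,0,0],
    [0,0,0],
    [0,0,0],
    [0,0,0]
  ]
}}

```text
time: 15.15
tool_pos: [0.5231, -0.2125, 0.17]
tool_rot: [2.391, -0.0, 1.271]
wrist_force: [-0.4, 1.1, -0.9]
width: 0.0259
```

```bash
python3 push.py -18.5 20 170 -.3; python3 snap.py 15 top
python3 - <<'E'
from nose import *
h=hole('top15',[486,226]);print(h,onz(T,h,.218))
im=cv2.imread('pics/top15.png')[160:310,420:550];cv2.imwrite('pics/top15c.png',cv2.resize(im,None,fx=4,fy=4,interpolation=cv2.INTER_CUBIC))
E
```

```text
TCP fork mm -45.1 2.6 F along slot -0.6
shift mm [1.  4.9 4.6] rot [ 0.001 -0.     0.   ] | t 15.15 F [-0.4  1.1 -0.9] w 0.0259 q [-0.51  0.13  2.06  0.61  0.26 -2.32]
[486.12404288 226.35987749] [ 0.54001872 -0.21781621  0.218     ]
```

View pics/top15c.png

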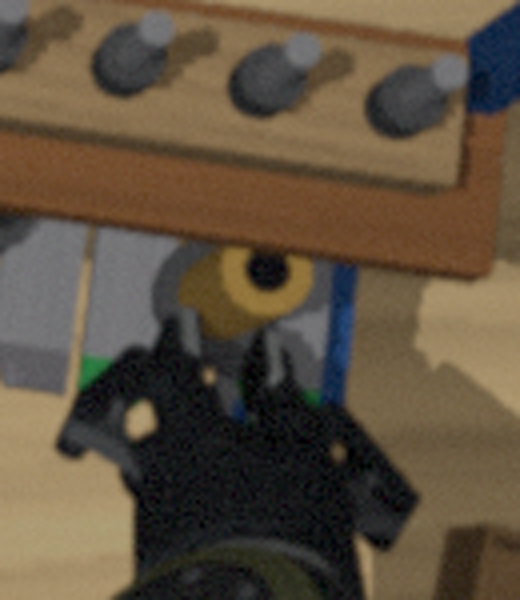

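Call:
{"op": "servo_tool", "data": {
  "jaw": [30,30,30,30,30],
  "translation": [
    [0.3,1.5,1.4],
    [0.6,3,2.8],
    [0.9,4.5,4.2],
    [1.2,6,5.6],
    [1.4,7.3,6.8]
  ],
  "angular": [
    [0,0,0],
    [0,0,0],
    [0,0,0],
    [0,0,0],
    [0,0,0]
  ]
}}

```text
time: 15.7
tool_pos: [0.5327, -0.2136, 0.1705]
tool_rot: [2.39, -0.0, 1.272]
wrist_force: [-12.7, 6.3, 9.6]
width: 0.0256
```

```bash
python3 push.py -8.5 20 170 -.3; python3 snap.py 16 top
python3 - <<'E'
import cv2
im=cv2.imread('pics/top16.png')[160:310,420:550];cv2.imwrite('pics/top16c.png',cv2.resize(im,None,fx=4,fy=4,interpolation=cv2.INTER_CUBIC))
E
```

```text
TCP fork mm -35.5 3.0 F along slot -13.6
shift mm [0.6 4.9 5.2] rot [ 0.001 -0.001  0.001] | t 15.7 F [-12.7   6.3   9.6] w 0.0256 q [-0.51  0.15  2.03  0.58  0.26 -2.29]
```

View pics/top16c.png

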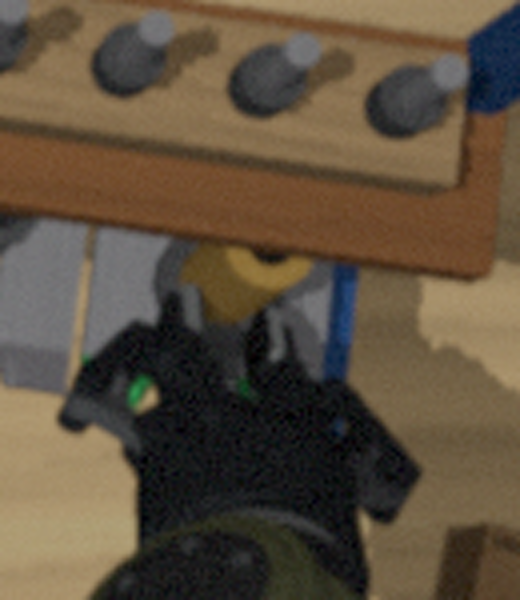

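Call:
{"op": "servo_tool", "data": {
  "jaw": [30,30,30,30,30],
  "translation": [
    [0.2,0.7,0.7],
    [0.3,1.5,1.4],
    [0.4,2.2,2.1],
    [0.5,3,2.8],
    [0.5,3,2.8]
  ],
  "angular": [
    [0,0,0],
    [0,0,0],
    [0,0,0],
    [0,0,0],
    [0,0,0]
  ]
}}

```text
time: 16.25
tool_pos: [0.5368, -0.2146, 0.1709]
tool_rot: [2.389, -0.0, 1.272]
wrist_force: [-14.3, 5.4, 11.2]
width: 0.0253
```

```bash
python3 push.py -8.5 20 170 -.3; python3 snap.py 17 top scene
python3 - <<'E'
import cv2
im=cv2.imread('pics/top17.png')[160:310,420:550];cv2.imwrite('pics/top17c.png',cv2.resize(im,None,fx=4,fy=4,interpolation=cv2.INTER_CUBIC))
im=cv2.imread('pics/scene17.png')[200:420,60:350];cv2.imwrite('pics/scene17c.png',cv2.resize(im,None,fx=2.7,fy=2.7,interpolation=cv2.INTER_CUBIC))
E
```

```text
TCP fork mm -31.2 2.8 F along slot -15.0
shift mm [0.2 1.5 2.6] rot [ 0.002 -0.001  0.001] | t 16.25 F [-14.3   5.4  11.2] w 0.0253 q [-0.5   0.16  2.02  0.57  0.26 -2.28]
```

View pics/top17c.png

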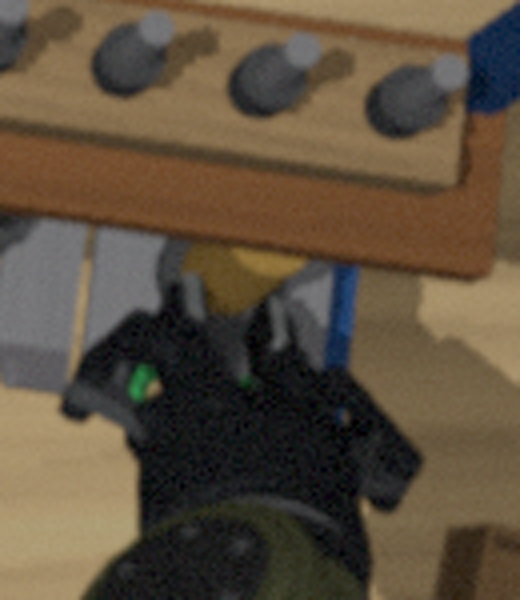

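View pics/scene17c.png

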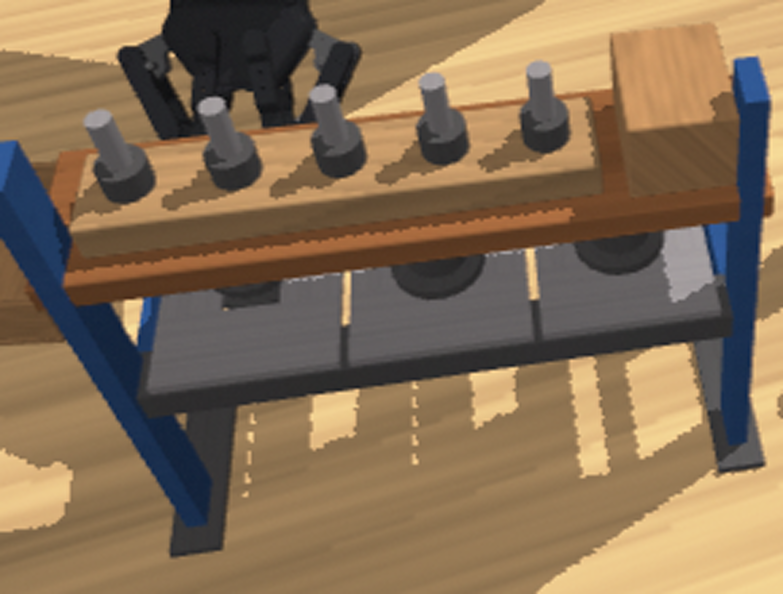

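Call:
{"op": "servo_tool", "data": {
  "jaw": [30,30,30,30,30],
  "translation": [
    [0.2,0.7,0.7],
    [0.3,1.5,1.4],
    [0.4,2.2,2.1],
    [0.5,3,2.8],
    [0.5,3,2.8]
  ],
  "angular": [
    [0,0,0],
    [0,0,0],
    [0,0,0],
    [0,0,0],
    [0,0,0]
  ]
}}

```text
time: 16.85
tool_pos: [0.5409, -0.2153, 0.1704]
tool_rot: [2.39, -0.0, 1.272]
wrist_force: [-5.6, 3.3, 3.9]
width: 0.0257
```

```bash
python3 push.py -8.5 20 170 -.3; python3 snap.py 18 top scene
python3 - <<'E'
import cv2
im=cv2.imread('pics/top18.png')[160:310,420:550];cv2.imwrite('pics/top18c.png',cv2.resize(im,None,fx=4,fy=4,interpolation=cv2.INTER_CUBIC))
im=cv2.imread('pics/scene18.png')[260:400,80:270];cv2.imwrite('pics/scene18c.png',cv2.resize(im,None,fx=4,fy=4,interpolation=cv2.INTER_CUBIC))
E
```

```text
TCP fork mm -27.1 2.8 F along slot -6.1
shift mm [-0.3 -1.2 -0.5] rot [ 0.001 -0.001  0.   ] | t 16.85 F [-5.6  3.3  3.9] w 0.0257 q [-0.5   0.17  2.01  0.56  0.26 -2.27]
```

View pics/top18c.png

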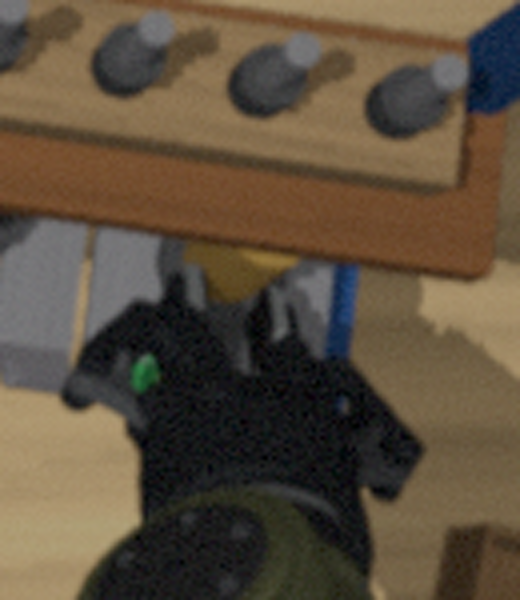

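View pics/scene18c.png

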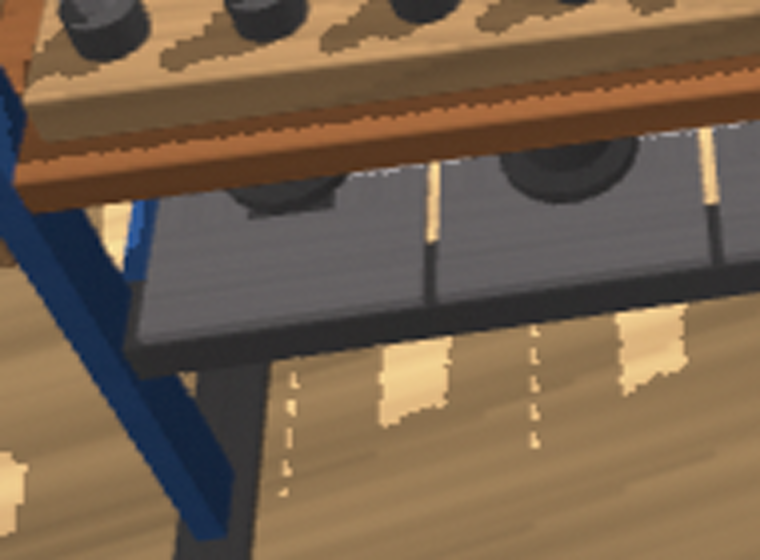

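Call:
{"op": "servo_tool", "data": {
  "jaw": [30,30,30,30,30],
  "translation": [
    [0.2,0.9,0.9],
    [0.4,1.8,1.7],
    [0.5,2.7,2.6],
    [0.6,3.6,3.4],
    [0.6,3.6,3.4]
  ],
  "angular": [
    [0,0,0],
    [0,0,0],
    [0,0,0],
    [0,0,0],
    [0,0,0]
  ]
}}

```text
time: 17.45
tool_pos: [0.546, -0.2164, 0.1702]
tool_rot: [2.39, 0.0, 1.271]
wrist_force: [0.1, 0.7, -0.2]
width: 0.026
```

```bash
python3 push.py -3 20 170 -.3; python3 snap.py 19 top scene
python3 - <<'E'
import cv2
im=cv2.imread('pics/top19.png')[160:310,420:550];cv2.imwrite('pics/top19c.png',cv2.resize(im,None,fx=4,fy=4,interpolation=cv2.INTER_CUBIC))
im=cv2.imread('pics/scene19.png')[260:400,80:270];cv2.imwrite('pics/scene19c.png',cv2.resize(im,None,fx=4,fy=4,interpolation=cv2.INTER_CUBIC))
E
```

```text
TCP fork mm -21.9 2.5 F along slot 0.0
shift mm [ 0.  -0.8 -0.5] rot [ 0.001 -0.     0.   ] | t 17.45 F [ 0.1  0.7 -0.2] w 0.026 q [-0.5   0.18  2.    0.55  0.26 -2.25]
```

View pics/top19c.png

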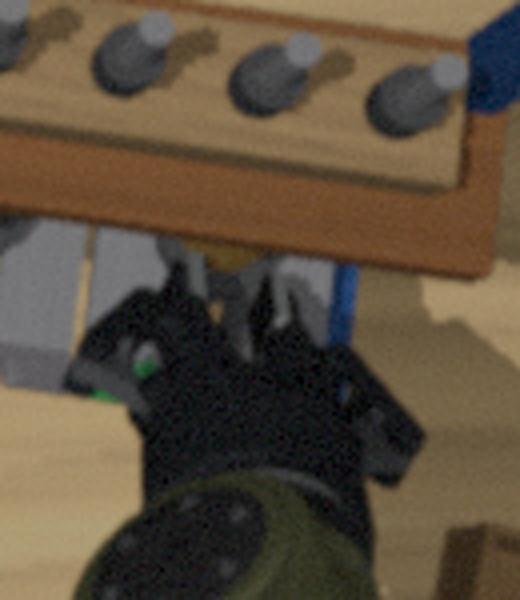

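View pics/scene19c.png

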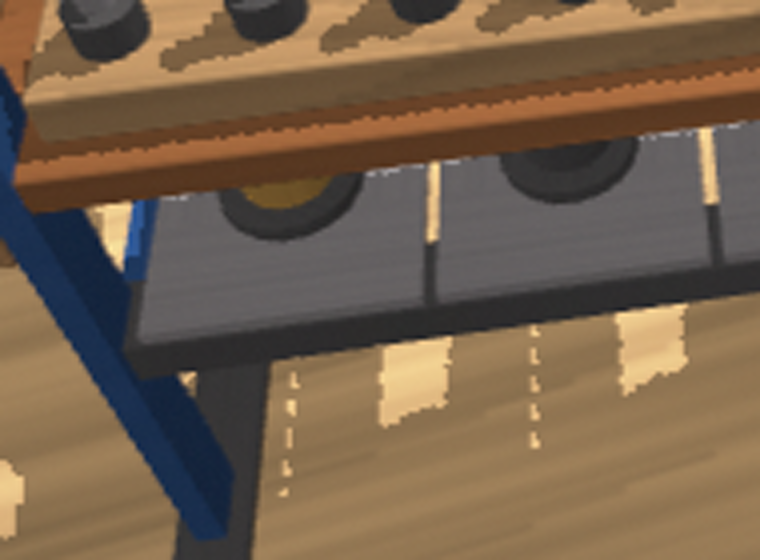

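Call:
{"op": "servo_tool", "data": {
  "jaw": [30,30,30,30,30],
  "translation": [
    [0.1,0.6,0.5],
    [0.2,1.1,1],
    [0.3,1.7,1.6],
    [0.4,2.3,2.1],
    [0.4,2.3,2.1]
  ],
  "angular": [
    [0,0,0],
    [0,0,0],
    [0,0,0],
    [0,0,0],
    [0,0,0]
  ]
}}

```text
time: 18.05
tool_pos: [0.5489, -0.2168, 0.17]
tool_rot: [2.391, -0.0, 1.271]
wrist_force: [0.1, -0.4, 0.1]
width: 0.0256
```

```bash
python3 push.py 0 70 190 -.3
```

```text
TCP fork mm -19.0 2.6 F along slot 0.2
shift mm [  0.  -23.5 -49.3] rot [ 0. -0.  0.] | t 18.05 F [ 0.1 -0.4  0.1] w 0.0256 q [-0.49  0.19  1.99  0.54  0.26 -2.24]
```

Call:
{"op": "servo_tool", "data": {
  "jaw": [30,30,30,30,30],
  "translation": [
    [0.1,0.6,0.5],
    [0.2,1.1,1],
    [0.3,1.7,1.6],
    [0.3,1.7,1.6],
    [0.3,1.7,1.6]
  ],
  "angular": [
    [0,0,0],
    [0,0,0],
    [0,0,0],
    [0,0,0],
    [0,0,0]
  ]
}}

```text
time: 18.55
tool_pos: [0.5509, -0.217, 0.1699]
tool_rot: [2.391, -0.0, 1.272]
wrist_force: [-7.0, 3.3, 2.2]
width: 0.0261
```

```bash
python3 push.py 0 70 190 -.3
```

```text
TCP fork mm -17.0 2.7 F along slot -7.4
shift mm [ -0.4 -24.9 -50.7] rot [-0.    -0.001  0.   ] | t 18.55 F [-7.   3.3  2.2] w 0.0261 q [-0.49  0.19  1.99  0.54  0.26 -2.23]
```

Call:
{"op": "servo_tool", "data": {
  "jaw": [30,30,30,30,30],
  "translation": [
    [0,-3,-3],
    [0,-9,-10],
    [0,-16,-22],
    [0,-21,-38],
    [0,-25,-50]
  ],
  "angular": [
    [0,0,0],
    [0,0,0],
    [0,0,0],
    [0,0,0],
    [0,0,0]
  ]
}}

```text
time: 19.05
tool_pos: [0.5001, -0.2015, 0.19]
tool_rot: [2.39, -0.0, 1.271]
wrist_force: [-0.1, -0.2, 0.5]
width: 0.0253
```

Call:
{"op": "servo_tool", "data": {
  "jaw": [30,30,30,30,30],
  "translation": [
    [0,0,-15],
    [0,0,-40],
    [0,0,-65],
    [0,0,-80],
    [0,0,-80]
  ],
  "angular": [
    [0,0,0],
    [0,0,0],
    [0,0,0],
    [0,0,0],
    [0,0,0]
  ]
}}

```text
time: 19.55
tool_pos: [0.4484, -0.1856, 0.2498]
tool_rot: [2.387, 0.001, 1.271]
wrist_force: [1.0, -0.1, 1.0]
width: 0.0254
```

```bash
python3 push.py 0 70 190 -.3; python3 snap.py 20 top scene
python3 - <<'E'
import cv2
im=cv2.imread('pics/top20.png')[160:310,300:560];cv2.imwrite('pics/top20c.png',cv2.resize(im,None,fx=3,fy=3,interpolation=cv2.INTER_CUBIC))
im=cv2.imread('pics/scene20.png')[260:400,80:350];cv2.imwrite('pics/scene20c.png',cv2.resize(im,None,fx=2.9,fy=2.9,interpolation=cv2.INTER_CUBIC))
E
```

```text
TCP fork mm -123.3 16.5 F along slot 1.0
shift mm [-0.1 -1.4 80.9] rot [0.004 0.    0.001] | t 19.55 F [ 1.  -0.1  1. ] w 0.0254 q [-0.56 -0.19  2.16  0.39  0.47 -2.11]
```

View pics/top20c.png

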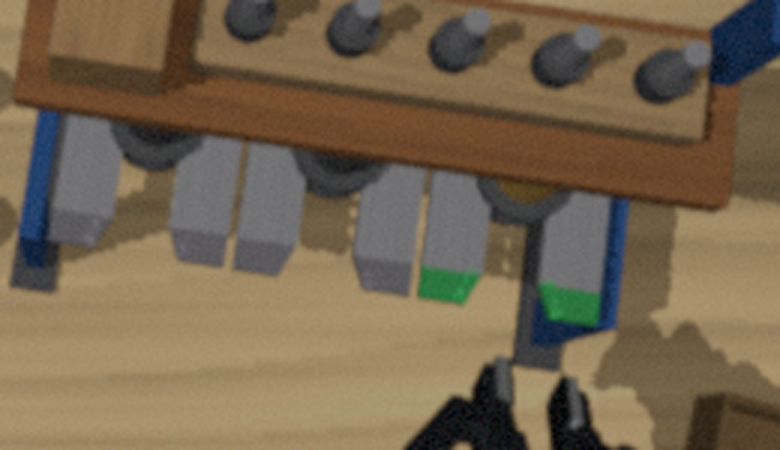

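View pics/scene20c.png

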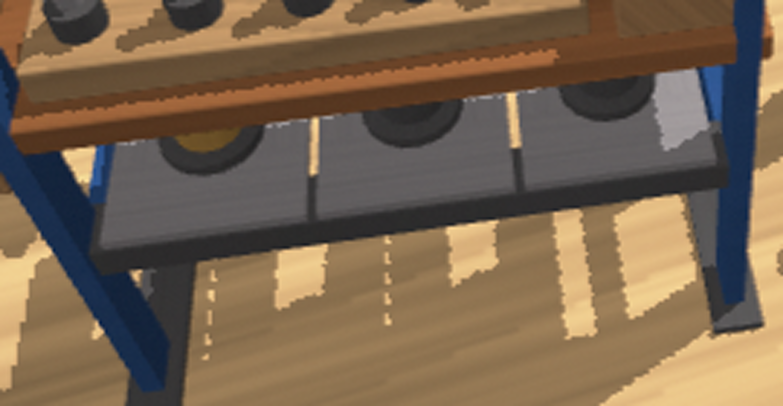

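The brass-nosed holder now hangs level with its two neighbours: top-view flanges at (525,205), (340,180) and (157,150), evenly spaced, and the scene view agrees. The gripper is clear, so I'm handing in the job.

```bash
python3 -c "
from rig import bot
print(bot.job_done())"
```

```text
the job is handed in; nothing more can be done
None
```

The brass-nosed holder is in the empty, green-tipped fork, fully home as far as my checks show, and I handed the job in at about 19.6 s of the 51 s allowed. No verdict came back.

- **What I did:** I gripped the holder by its nose with the gripper tilted 43°, then lifted it out of the block and carried it over to the fork. I slid it in to about 28 mm before home and let go. I then pushed the nose with the fingertips, partly closed, until the holder passed the rollers.
- **Seating:** The push peaked at about 15 N along the slot and fell to zero as the holder snapped in. Touching it again with 7 N, I met it where a seated holder should be.
- **Last pictures:** Both views show its flange in line with the two hung holders, and those two look unmoved. The gripper was clear, with a wrist force of about 1 N. I did not check the cutters again after the lift; nothing suggested contact with them.
- **What went wrong or disagreed:**
  - The first grip looked off-centre, so I regripped 6 mm further forward. The jaws still read 34.5 mm on the 36 mm nose, but the holder did not slip.
  - The two cameras differed by 3–5 mm, and their combined heights came out about 4.5 mm low. I used the heights in the text, and the prongs went into the groove without contact.
  - Joints 4 and 6 reached their range limits on the way, so I changed the gripper's heading.

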